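# Clamp two flasks in the spring press and lock it just past dead centre

## Robot

A 6-joint arm with a two-finger parallel gripper is mounted at the origin on a cart in front of the work surface, level with it; the furniture and walls round the work are solid. World frame = base frame: x ahead of the robot, y to its left, z up, the work surface at z = 0. Lengths are in mm, angles in degrees, forces in N, time in s.
With the tool pointing down it reaches from about 425 to 1125 mm from the base axis. Payload 14.9 kg.
Tool frame: the origin (TCP) lies between the finger pads; the fingertips stand 22 mm ahead of it and the grasp point (between the pads) lies 3 mm ahead of it; z points along the fingers, y is the line along which they close (so a half turn about z gives the same grasp; the last joint's range is limited). The gripper opens to 91 mm and grips with 3 to 60 N. Pads are 32 mm wide; open, the fingers measure 118 mm over their backs; the gripper's body (76 mm by 178 mm) begins 60 mm behind the grasp point.
Start: joints at [74.41, 21.709, 99.362, -0, 58.929, -1.908], TCP at [165.582, 680.147, 235.932] pointing down, gripper open.
Joint ranges: [-158.91, 158.91], [-42.39, 125.64], [0.06, 152.35], [-60.88, 240.88], [17.5, 164.5], [-176.32, 176.32]. Speed limits (degrees/s): [108.29, 108.29, 136.94, 180, 180, 180].

## Interface

Orientations are given as a 3x3 rotation matrix whose columns are the frame's x, y, z axes.
In Python, from station import * gives the robot as it stands. The module is installed in compiled form; this text tells all that it offers.
- The arm moves only by the tool step_arm, never from a script. Its argument "increments" is a list of rows, each a list of 3 entries, a list of its own where there are three numbers: the shift along the tool's x, y, z in m, then the turn, a rotation vector about the tool's x, y, z in rad, then the gripper's target within -1 to 1 (fully open at 1, half-way at 0, shut at -1). In form: [[[x, y, z], [ax, ay, az], grip], ...]. A call has 1 to 5 rows; each row shifts and turns the commanded pose from where the row before left it, along the tool's axes as they then stand; what a row does not reach is not made up. A row lasts 1/10 s, in which the tool goes at most 50 mm and 8.59 degrees, less where a joint would pass 70% of its speed; a pose out of reach is approached as far as the arm can. A call with a gripper value outside its range is refused whole. The fingers move at their own pace and stop on an object; "squeeze" is the grip in N (left out, the last holds). Time passes only in rows, so rows that do not move let the fingers close. It gives the time, the measured TCP pose, the force, the opening and the grip force at its end, in the units of the state.
- sense(): the state, without advancing time (a new reading comes with each control period).
- get_image(name): name is "scene" or "top" or "wrist"; returns the picture (420x560x3 uint8, blue, green, red); there is no depth.
- camera_model(name): a dict with "camera_matrix" (3x3 intrinsics, pixels), "k1" (the pictures are not rectified: a ray, as slopes to the right and down, at radius r is drawn at 1 + k1 r^2 times it, then the intrinsics apply), "rvec" (rotation vector, rad) and "tvec" (3), from world to camera coordinates, as OpenCV has them; the wrist camera has in their place "hand_eye" (4x4, takes a point from camera to tool coordinates, whose origin is the TCP and whose axes are the flange's). Camera axes: x right, y down, z forward; pixel columns grow to the right and rows downward; lengths in mm; the calibration is good to about 2 mm. A picture is of the moment at which its call begins: read the wrist's pose just before it. camera_model takes no time and is no camera call.
- sign_off(): hands the job in; it is judged then, once.
The state is a dict: "clock": time; "joints": joint angles; "qvel": joint speeds; "joint_torque": joint torques, N m; "position": TCP position; "eef_rot": TCP orientation; "wrist_force": force on the tool from outside, world axes, zero at the start; "ft_torque": the same for the moment, N m; "finger_gap": finger opening in mm; "grasp_force": force on a finger pad.
Only numpy, scipy, OpenCV 4.12 (cv2) and the standard library are available. Lean on these libraries where they do the work, as an engineer would, in place of code of your own. Each camera call takes 0.05 s, during which the arm holds its last target. There are 200 camera calls.

## Task

Put both aluminium flasks in the spring press on their flat side: push one fully home into the corner between the fixed jaw and the back rail, then the other along the rail flush against it. Then turn the handwheel anticlockwise (seen from above), feel the spring pressure rise to its peak and stop just past dead centre, where the pressure holds the wheel locked; do not let it run on and spring open. Keep the flasks upright, leave the jar, the lamp and the plaster cast where they stand, and let go at the end.

Things in the scene. Friction and masses are not known exactly. Their poses are not given: they have to be found in the camera images.
- press: Grey spring press, fixed. Origin at table level in the inner corner of back rail (upright face at x = 0) and fixed jaw (face at y = 0). Flasks stand on the bare table at -x, -y, pressed along y; bay open in front (-x) and above. Rail x 0 to 20 mm, 42 high. Jaw y 0 to 20, x -86 to 20, 58 high, its foot to y 37. Drive with handwheel: y -154 to -295, x -84 to 20 mm.
- foot_face (a point): Centre of the face of the sprung steel pressure foot that faces the jaw: 32 mm wide along x (press x -56 to -24 mm), 10 mm thick, 12 to 48 mm above the table. Fully withdrawn its face is at press y = -136 mm; the wheel moves it up to 52 mm towards the jaw.
- crank (a joint): Turn of handwheel and eccentric, rad, growing anticlockwise from above. 0: foot withdrawn; 3.14: dead centre, foot fully forward. Friction: 7 N at the handle. With both flasks in, the push needed rises from about 2.4, peaks at 11 to 14 N near 2.8 and falls to dead centre; up to 0.4 rad past it friction holds the wheel, farther on the springs throw it open. Stops at -1.0 and 5.3. Heavy: turn slowly.
- foot (a joint): How far the sprung foot is pressed back on its rod, m: 0 when it touches nothing, about 6 to 8 mm at dead centre with both flasks packed (some 33 N).
- handle (a point): Middle of the handwheel's black upright handle: round, rigid, 45 mm tall (80 to 125 mm above the table), 16 to 19 mm thick, 50 mm from the wheel's axis. The wheel is clamped on its shaft at no fixed angle, so the handle does not show just where dead centre is.
- wheel_axis (a point): Point on the wheel's upright axis (press x -40, y -232 mm) at the height of the handle's middle, 102 mm. The wheel: dark iron rim 114 mm over all, 63 to 77 mm above the table, four spokes, hub to 84 mm. A wrapped machine 0.5 m tall stands close to the right behind it; a metal case 206 mm tall stands behind the press, its front left corner near x 0.49, y 0.23 of the room, so carry flasks round the front.
- deep_flask_center (a point): Centre of the larger aluminium flask, a block of two half shells, 80 mm along its x, 50 mm along its y (across the parting line), 60 mm high, about 0.4 kg, with brass screws 7 mm high on top. Its y is to lie along the press's y, either way round; either flask may be the one next to the jaw.
- shallow_flask_center (a point): Centre of the smaller aluminium flask of the same kind: 72 mm along its x, 42 mm along its y (across the parting line), 54 mm high, about 0.3 kg, with brass screws 7 mm high on top. Its y is to lie along the press's y, either way round.
- pumice_jar_center (a point): Centre of a cream jar with a dark lid, 58 mm across, 70 mm high; bystander, stands on the table.
- spirit_lamp_center (a point): Point 30 mm above the foot of a glass spirit lamp, 64 mm across, 70 mm high; bystander.
- plaster_cast_center (a point): Point 12 mm above the foot of a white plaster tooth cast, 60 x 73 x 28 mm; bystander, beyond the press.

How it is judged (in metres and radians):
On the way, in this order (a step that is already met when the one before it is completed fails the run):
1. one flask stands home in the corner, against the jaw and the rail (((x of deep_flask_center in the frame of press between -0.0435 and -0.036 m and angle between deep_flask_center's own z axis and vertical below 0.1 rad and angle between the y axis of deep_flask_center and the y axis of press, either way round below 0.06 rad and height (world z) of deep_flask_center below 0.036 m and y of deep_flask_center in the frame of press between -0.0285 and -0.021 m) or (x of shallow_flask_center in the frame of press between -0.0395 and -0.032 m and angle between shallow_flask_center's own z axis and vertical below 0.1 rad and angle between the y axis of shallow_flask_center and the y axis of press, either way round below 0.06 rad and height (world z) of shallow_flask_center below 0.033 m and y of shallow_flask_center in the frame of press between -0.0245 and -0.017 m))), for 0.2 s.
2. the other flask stands against it and against the rail (((x of deep_flask_center in the frame of press between -0.0435 and -0.036 m and angle between each of deep_flask_center, shallow_flask_center's own z axis and vertical below 0.1 rad and angle between the y axis of each of deep_flask_center, shallow_flask_center and the y axis of press, either way round below 0.06 rad and height (world z) of deep_flask_center below 0.036 m and x of shallow_flask_center in the frame of press between -0.0395 and -0.032 m and height (world z) of shallow_flask_center below 0.033 m and y of deep_flask_center in the frame of press between -0.0285 and -0.021 m and y of shallow_flask_center in the frame of press between -0.076 and -0.066 m) or (x of deep_flask_center in the frame of press between -0.0435 and -0.036 m and angle between each of deep_flask_center, shallow_flask_center's own z axis and vertical below 0.1 rad and angle between the y axis of each of deep_flask_center, shallow_flask_center and the y axis of press, either way round below 0.06 rad and height (world z) of deep_flask_center below 0.036 m and x of shallow_flask_center in the frame of press between -0.0395 and -0.032 m and height (world z) of shallow_flask_center below 0.033 m and y of shallow_flask_center in the frame of press between -0.0245 and -0.017 m and y of deep_flask_center in the frame of press between -0.072 and -0.062 m))), for 0.2 s.
3. the wheel has been turned just past dead centre with the springs pressed (value of joint crank between 3.1716 and 3.5616 rad and value of joint foot above 0.003 m), for 0.2 s.
At the end, for the whole second after the job is handed in: Both flasks stand upright on the table along the back rail (within 3.5 mm), square to the press (within 0.06 rad), one against the fixed jaw (within 3.5 mm) and the other against it; the wheel rests 0.03 to 0.42 rad past dead centre with the foot pressed back more than 3 mm (all of step 3 and ((x of deep_flask_center in the frame of press between -0.0435 and -0.036 m and angle between each of deep_flask_center, shallow_flask_center's own z axis and vertical below 0.1 rad and angle between the y axis of each of deep_flask_center, shallow_flask_center and the y axis of press, either way round below 0.06 rad and height (world z) of deep_flask_center below 0.036 m and x of shallow_flask_center in the frame of press between -0.0395 and -0.032 m and height (world z) of shallow_flask_center below 0.033 m and y of deep_flask_center in the frame of press between -0.0285 and -0.021 m and y of shallow_flask_center in the frame of press between -0.076 and -0.066 m) or (x of deep_flask_center in the frame of press between -0.0435 and -0.036 m and angle between each of deep_flask_center, shallow_flask_center's own z axis and vertical below 0.1 rad and angle between the y axis of each of deep_flask_center, shallow_flask_center and the y axis of press, either way round below 0.06 rad and height (world z) of deep_flask_center below 0.036 m and x of shallow_flask_center in the frame of press between -0.0395 and -0.032 m and height (world z) of shallow_flask_center below 0.033 m and y of shallow_flask_center in the frame of press between -0.0245 and -0.017 m and y of deep_flask_center in the frame of press between -0.072 and -0.062 m)) and velocity of joint crank between -0.05 and 0.05 rad/s and velocity of joint foot below 0.01 m/s); the robot touches nothing.
It fails at once if the wheel ran on and the press sprang open (value of joint crank above 3.8916 rad).
It fails at once if a flask was tipped over (angle between any of deep_flask_center, shallow_flask_center's own z axis and vertical above 0.6 rad).
It fails at once if the jar, the lamp or the cast was disturbed (distance of any of pumice_jar_center, spirit_lamp_center, plaster_cast_center from where it was at the start of the episode above 0.02 m).
It also fails if it takes over 72 s, if anything falls off the work surface, if the arm or the gripper's body presses on something with over 40 N, if the wrist force passes 120 N, or if a joint passes its speed limit or range.

## Working session

There is one attempt and no reset: what is moved stays moved. The work goes in short steps, Python scripts to look and compute and a tool call to move; the robot and the scene stay as the last step left them, time stands still between calls to the robot, and variables do not carry over. Pictures are saved under pics/ and viewed, at most 10 in all, crops included, and the job is handed in when it is done.

Besides the shell and the picture viewer there is one more tool, called after "Call:" as name([rows], argument=value, ...), one row to a line, values as JSON. step_arm: Moves the arm, as the interface text tells. Its arguments: {"type":"object","properties":{"increments":{"type":"array"},"squeeze":{"type":"number"}},"required":["increments"]}

```bash
mkdir -p pics && python3 - <<'E'
from station import *
import cv2
s=sense()
print(s)
for n in ["scene","top"]:
    cv2.imwrite(f"pics/{n}0.png",cv2.resize(get_image(n),(784,588),interpolation=cv2.INTER_CUBIC))
for n in ["scene","top","wrist"]: print(n,camera_model(n))
E
```

```text
{'clock': 0.0, 'joints': array([ 7.44099785e+01,  2.17393985e+01,  9.93963902e+01, -6.31035677e-04,
        5.89283798e+01, -1.90818751e+00]), 'qvel': array([ 0.07895519,  0.01936507, -0.1426064 , -0.02588659,  0.06859799,
       -0.15464909]), 'joint_torque': array([-3.42915140e-03, -7.63732481e+01, -4.34366226e+01,  6.49232743e-02,
        4.24010865e-02, -9.02640113e-05]), 'position': array([165.4790141 , 679.76633317, 235.27070776]), 'eef_rot': array([[-9.71625504e-01,  2.36524406e-01, -2.91902717e-04],
       [ 2.36524585e-01,  9.71624903e-01, -1.08128237e-03],
       [ 2.78702783e-05, -1.11964370e-03, -9.99999373e-01]]), 'wrist_force': array([ 0.10141015, -0.20194994,  0.56321334]), 'ft_torque': array([-0.01884021,  0.00308515, -0.04731817]), 'grasp_force': 0.0, 'finger_gap': 91.06811674765311}
scene {'camera_matrix': array([[393.73466985,   0.        , 284.16383964],
       [  0.        , 393.73466985, 211.72718747],
       [  0.        ,   0.        ,   1.        ]]), 'k1': -0.10114890819187984, 'rvec': array([ 1.99346333, -0.89458415,  0.45601794]), 'tvec': array([-272.55920
[... 220 characters left out ...]
-0.07378029629089679, 'rvec': array([ 2.14862114, -2.16072974,  0.14187111]), 'tvec': array([ -16.76586384,  415.0700115 , 1530.04086143])}
wrist {'camera_matrix': array([[312.07030839,   0.        , 280.08121195],
       [  0.        , 312.07030839, 210.99928863],
       [  0.        ,   0.        ,   1.        ]]), 'k1': -0.03230395449382917, 'hand_eye': array([[ 6.82214023e-04, -9.60929870e-01, -2.76791111e-01,
         7.90751683e+01],
       [ 9.99999742e-01,  7.17305391e-04, -2.55294646e-05,
        -8.51537196e-01],
       [ 2.23075781e-04, -2.76791022e-01,  9.60930112e-01,
        -1.47742015e+02],
       [ 0.00000000e+00,  0.00000000e+00,  0.00000000e+00,
         1.00000000e+00]])}
```

View pics/scene0.png

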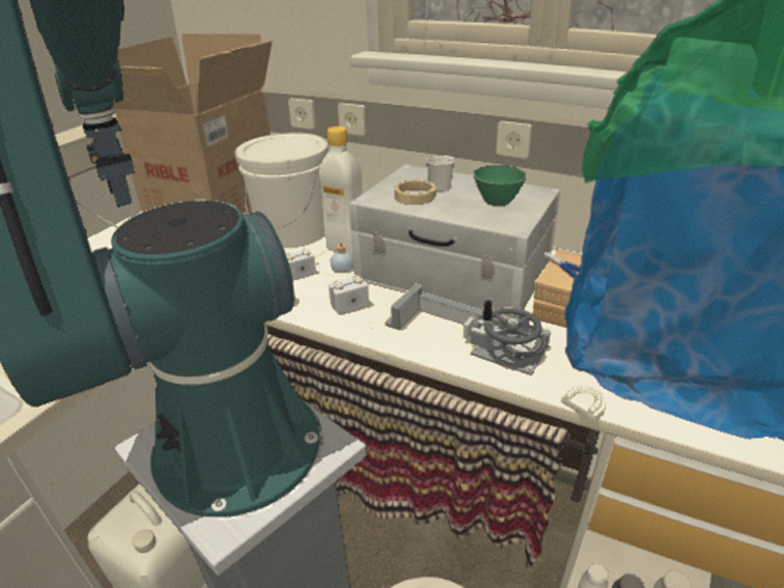

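View pics/top0.png

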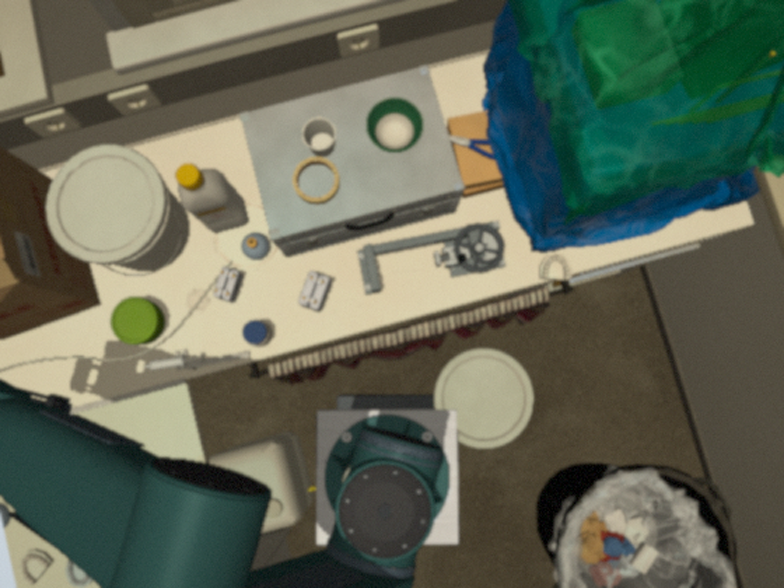

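The top view (784-wide) shows the press with its corner near (378,247) and handwheel near (478,247). The flasks are near (228,283) and (316,290), the jar at (256,332), the lamp at (256,245) and the cast at (553,270). I'll take enlarged crops to measure from.

```bash
cat > h.py <<'E'
from station import *
import numpy as np, cv2
from scipy.spatial.transform import Rotation as R
def ray(n,px,pose=None):
    m=camera_model(n);K=m["camera_matrix"]
    p=np.atleast_2d(np.array(px,float)); d=(p-K[:2,2])/[K[0,0],K[1,1]]
    u=d.copy()
    for _ in range(30): u=d/(1+m["k1"]*(u**2).sum(1,keepdims=True))
    v=np.c_[u,np.ones(len(u))]
    if n=="wrist":
        pos,Rt=pose;H=m["hand_eye"]
        return Rt@H[:3,3]+pos, v@(Rt@H[:3,:3]).T
    Rm=cv2.Rodrigues(m["rvec"])[0]
    return -Rm.T@m["tvec"], v@Rm
def at(n,px,z,pose=None):
    o,d=ray(n,px,pose); z=np.broadcast_to(z,len(d))
    return o+d*((z-o[2])/d[:,2])[:,None]
def proj(n,P,pose=None):
    m=camera_model(n);K=m["camera_matrix"];P=np.atleast_2d(np.array(P,float))
    if n=="wrist":
        pos,Rt=pose;H=m["hand_eye"]; c=((P-pos)@Rt-H[:3,3])@H[:3,:3]
    else: c=P@cv2.Rodrigues(m["rvec"])[0].T+m["tvec"]
    u=c[:,:2]/c[:,2:]; u=u*(1+m["k1"]*(u**2).sum(1,keepdims=True))
    return u*[K[0,0],K[1,1]]+K[:2,2]
E
python3 - <<'E'
from h import *
g=lambda x,y:np.array([x,y])/1.4
for n,p,z in [("rail end/corner",(378,247),42),("axis",(480,247),70),("flA",(228,283),57),("flB",(316,290),57),("jar",(256,332),70),("lamp",(256,245),60),("cast",(553,270),20),("handle",(440,257),125),("table front L",(260,370),0),("table front R",(560,285),0)]:
    print(n,at("top",g(*p),z).round()[0])
im=get_image("top")
c=im[160:215,145:260]; cv2.imwrite("pics/c1.png",cv2.resize(c,None,fx=6.9,fy=6.9,interpolation=cv2.INTER_CUBIC))
E
```

```text
rail end/corner [515.  16.  42.]
axis [ 509. -213.   70.]
flA [432. 352.  57.]
flB [415. 154.  57.]
jar [321. 284.  70.]
lamp [518. 290.  60.]
cast [ 464. -387.   20.]
handle [ 476. -119.  125.]
table front L [239. 287.   0.]
table front R [ 432. -407.    0.]
```

Call:
step_arm([
  [[-0.0325,-0.0314,-0.0086],[0,0,0],1],
  [[-0.0325,-0.0314,-0.0086],[0,0,0],1],
  [[-0.0325,-0.0314,-0.0086],[0,0,0],1],
  [[-0.0325,-0.0314,-0.0086],[0,0,0],1],
  [[-0.0325,-0.0314,-0.0086],[0,0,0],1],
])

```text
clock: 0.65
position: [286.9, 487.5, 279.1]
eef_rot: [[-0.972, 0.236, -0.0], [0.236, 0.972, -0.0], [0.0, -0.0, -1.0]]
wrist_force: [0.5, 0.4, 0.1]
finger_gap: 91.0
grasp_force: 0.0
```

Call:
step_arm([
  [[-0.0325,-0.0314,-0.0086],[0,0,0],1],
  [[-0.0325,-0.0314,-0.0086],[0,0,0],1],
  [[-0.0325,-0.0314,-0.0086],[0,0,0],1],
  [[-0.0325,-0.0314,-0.0086],[0,0,0],1],
  [[-0.0325,-0.0314,-0.0086],[0,0,0],1],
])

```text
clock: 1.15
position: [407.6, 296.5, 322.3]
eef_rot: [[-0.972, 0.236, 0.0], [0.236, 0.972, 0.0], [-0.0, 0.0, -1.0]]
wrist_force: [0.9, 0.5, 0.5]
finger_gap: 90.9
grasp_force: 0.0
```

Call:
step_arm([
  [[-0.0325,-0.0314,-0.0086],[0,0,0],1],
  [[0,0,0],[0,0,0],1],
  [[0,0,0],[0,0,0],1],
  [[0,0,0],[0,0,0],1],
])

```text
clock: 1.55
position: [430.7, 260.4, 330.2]
eef_rot: [[-0.972, 0.236, -0.001], [0.236, 0.972, -0.0], [0.001, -0.0, -1.0]]
wrist_force: [0.3, 0.3, -0.5]
finger_gap: 91.5
grasp_force: 0.0
```

```bash
python3 - <<'E'
from h import *
s=sense(); im=get_image("wrist")
np.savez("w1.npz",p=s["position"],R=s["eef_rot"]); print(s["position"],s["eef_rot"],s["joints"])
cv2.imwrite("w1.png",im);cv2.imwrite("pics/w1.png",cv2.resize(im,(784,588),interpolation=cv2.INTER_CUBIC))
E
```

```text
[430.73788811 260.44832935 330.17273216] [[-9.71713658e-01  2.36161470e-01 -5.70959554e-04]
 [ 2.36161573e-01  9.71713794e-01 -1.19865750e-04]
 [ 5.26501602e-04 -2.51313893e-04 -9.99999830e-01]] [ 2.85016927e+01 -2.88049135e+00  1.17721545e+02  1.05484768e-02
  6.51909723e+01 -4.78426345e+01]
```

View pics/w1.png

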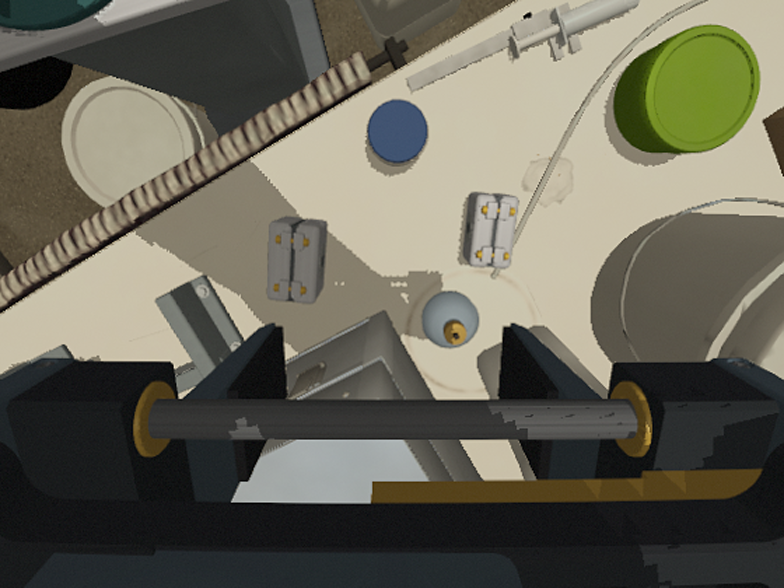

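The wrist view (784-wide) shows the left flask at (297,260), the right flask at (492,230), the lamp at (450,320), the jar at (397,130) and the jaw at (200,325). I'll enlarge it to measure.

```bash
python3 - <<'E'
import cv2,numpy as np
im=cv2.imread("w1.png")
a=cv2.resize(im[148:224,180:246],None,fx=6,fy=6,interpolation=cv2.INTER_CUBIC)
b=cv2.resize(im[130:206,322:388],None,fx=6,fy=6,interpolation=cv2.INTER_CUBIC)
for t,(ox,oy) in ((a,(180,148)),(b,(322,130))):
    for k in range(0,66,10):
        cv2.putText(t,str(ox+k),(k*6,10),0,.35,(0,0,255)); cv2.line(t,(k*6,12),(k*6,18),(0,0,255))
    for k in range(0,76,10):
        cv2.putText(t,str(oy+k),(0,k*6+4),0,.35,(0,0,255)); cv2.line(t,(24,k*6),(30,k*6),(0,0,255))
cv2.imwrite("pics/w1c.png",np.hstack([a,b]))
E
```

```text
(no output)
```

View pics/w1c.png

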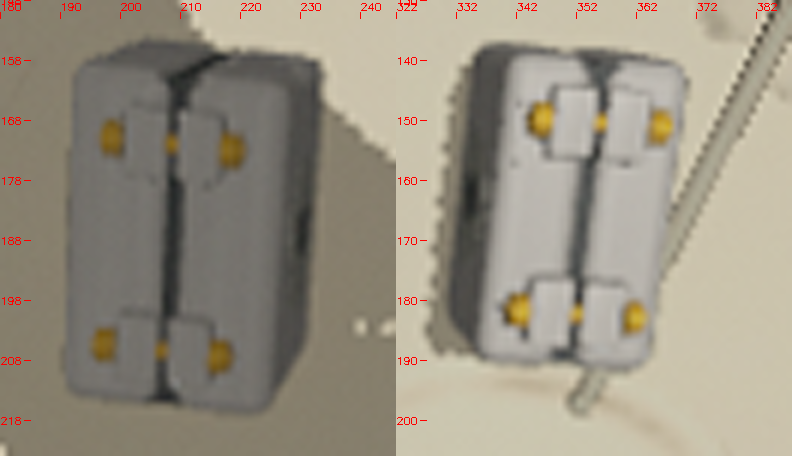

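```bash
python3 - <<'E'
from h import *
d=np.load("w1.npz");P=(d["p"],d["R"])
A=lambda x,y:(180+x/6,148+y/6)
B=lambda x,y:(322+(x-396)/6,130+y/6)
def ang(v): return np.degrees(np.arctan2(v[1],v[0]))
for n,f,pts,h,ed in [("L",A,[(112,138),(232,150),(104,344),(220,356)],60,[(71,240),(279,250),(165,404),(180,80)]),("R",B,[(540,120),(661,128),(517,311),(634,318)],54,[(490,210),(668,220),(565,360),(598,58)])]:
    w=at("wrist",[f(*p) for p in pts],h+5,P)
    print(n,w.mean(0).round(1),"xdir",ang(w[2]-w[0]),ang(w[3]-w[1]),"ydir",ang(w[1]-w[0])-90,ang(w[3]-w[2])-90)
    e=at("wrist",[f(*p) for p in ed],h,P)
    print(np.linalg.norm(e[1]-e[0]),np.linalg.norm(e[3]-e[2]),((e[0]+e[1])/2).round(1))
g=lambda x,y:(x/1.4,y/1.4)
print("jar",at("wrist",[g(397,130)],70,P),"lamp",at("wrist",[g(452,333)],65,P))
# jaw top corners (58)
e=at("wrist",[g(157,295),g(202,275)],58,P);print(e, ang(e[1]-e[0])-90)
E
```

```text
L [416.6 162.3  65. ] xdir -19.89270643001 -19.994340147720767 ydir -19.48038006341112 -19.764437254225953
47.51545618905382 75.79299059336 [417.  162.9  60. ]
R [434. 361.  59.] xdir -17.38735924521531 -17.656851669427727 ydir -17.154617636345847 -16.98527659556352
40.68388232870771 68.49798177821077 [433.3 360.2  54. ]
jar [[321.55366493 290.34768837  70.        ]] lamp [[521.71185687 299.60884466  65.        ]]
[[414.77991125  19.04285188  58.        ]
 [406.1328936   71.1266073   58.        ]] 9.426346245997749
```

The left flask is the deep one (yaw about -19.8°) and the right is the shallow one (about -17.2°). Next I look at the press from above.

Call:
step_arm([
  [[-0.0142,-0.0465,-0.003],[0,0,0],1],
  [[-0.0142,-0.0465,-0.003],[0,0,0],1],
  [[-0.0142,-0.0465,-0.003],[0,0,0],1],
  [[-0.0142,-0.0465,-0.003],[0,0,0],1],
  [[-0.0142,-0.0465,-0.003],[0,0,0],1],
])

```text
clock: 2.1
position: [444.8, 16.6, 345.5]
eef_rot: [[-0.972, 0.234, 0.0], [0.234, 0.972, 0.0], [-0.0, 0.0, -1.0]]
wrist_force: [1.2, -0.1, 0.5]
finger_gap: 91.2
grasp_force: 0.0
```

Call:
step_arm([
  [[-0.0142,-0.0465,-0.003],[0,0,0],1],
  [[-0.0142,-0.0465,-0.003],[0,0,-0.132],1],
  [[0,0,0],[0,0,-0.132],1],
  [[0,0,0],[0,0,-0.132],1],
  [[0,0,0],[0,0,0],1],
])

```text
clock: 2.6
position: [450.8, -75.7, 351.0]
eef_rot: [[-0.989, -0.15, -0.001], [-0.15, 0.989, 0.0], [0.001, 0.0, -1.0]]
wrist_force: [-0.7, 1.4, -0.5]
finger_gap: 91.1
grasp_force: 0.0
```

Call:
step_arm([
  [[0,0,0],[0,0,0],1],
  [[0,0,0],[0,0,0],1],
])

```text
clock: 2.8
position: [450.8, -75.6, 351.2]
eef_rot: [[-0.989, -0.146, -0.0], [-0.146, 0.989, 0.0], [0.0, 0.0, -1.0]]
wrist_force: [0.1, 0.1, 0.7]
finger_gap: 91.4
grasp_force: 0.0
```

```bash
python3 - <<'E'
from h import *
s=sense(); im=get_image("wrist")
np.savez("w2.npz",p=s["position"],R=s["eef_rot"]); print(s["position"],s["eef_rot"],s["joints"])
cv2.imwrite("w2.png",im);cv2.imwrite("pics/w2.png",cv2.resize(im,(784,588),interpolation=cv2.INTER_CUBIC))
E
```

```text
[450.84885042 -75.62742123 351.19628564] [[-9.89328398e-01 -1.45702642e-01 -2.48848922e-04]
 [-1.45702668e-01  9.89328421e-01  9.18432597e-05]
 [ 2.32811506e-04  1.27121097e-04 -9.99999965e-01]] [-1.24450433e+01 -9.21175023e+00  1.21130528e+02  2.22668382e-03
  6.80962790e+01 -1.10823845e+02]
```

View pics/w2.png

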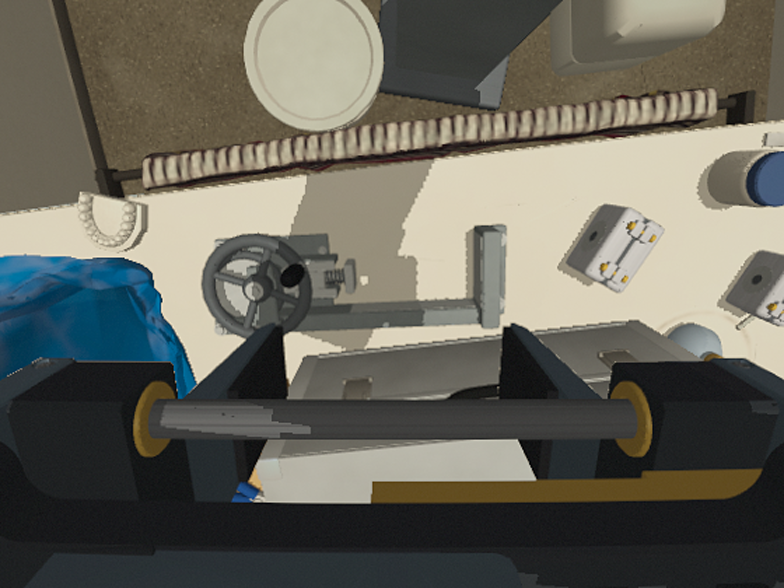

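The view shows the jaw at (490,275), the rail at (390,315), the wheel hub at (256,288), the handle at (291,275), the foot at (348,275), the bag to the left and the cast at (108,220). I'll enlarge this one too.

```bash
python3 - <<'E'
import cv2,numpy as np
im=cv2.imread("w2.png")
ox,oy,f=140,155,3.5
t=cv2.resize(im[oy:245,ox:365],None,fx=f,fy=f,interpolation=cv2.INTER_CUBIC)
for k in range(0,225,20): cv2.putText(t,str(ox+k),(int(k*f),10),0,.35,(0,0,255)); cv2.line(t,(int(k*f),12),(int(k*f),18),(0,0,255))
for k in range(0,90,10): cv2.putText(t,str(oy+k),(0,int(k*f)+4),0,.35,(0,0,255))
cv2.imwrite("pics/w2c.png",t);print(t.shape)
E
```

```text
(315, 788, 3)
```

View pics/w2c.png

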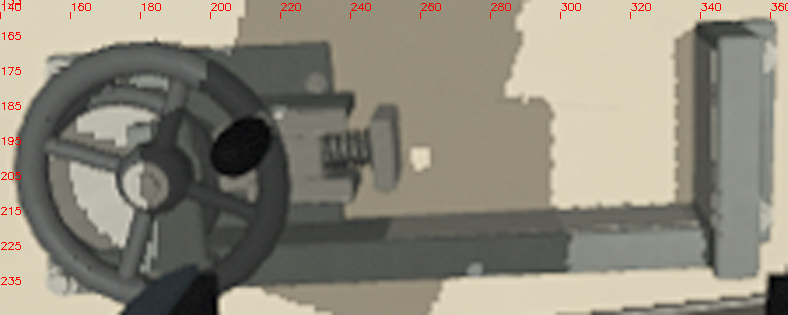

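```bash
python3 - <<'E'
from h import *
from scipy.optimize import least_squares
d=np.load("w2.npz");P=(d["p"],d["R"])
C=lambda p:np.array([140+p[0]/3.5,155+p[1]/3.5])
obs=[((718,36),(-86,0,58)),((762,37),(-86,20,58)),((717,278),(20,0,58)),((757,276),(20,20,58))]
lines=[((690,205),'f0'),((500,213),'f0'),((600,271),'b'),((400,279),'b')]
px=np.array([C(o) for o,_ in obs]);X=np.array([x for _,x in obs],float)
def T(q,X): return np.c_[X[:,:2]@R.from_euler('z',q[2]).as_matrix()[:2,:2].T+q[:2],X[:,2]]
def pr(q,w):  # press coords from world
    return (w[:,:2]-q[:2])@R.from_euler('z',q[2]).as_matrix()[:2,:2]
lf=at("wrist",[C(l[0]) for l in lines],[0,0,42,42],P)
def res(q):
    r=(proj("wrist",T(q,X),P)-px).ravel()
    return np.r_[r,(pr(q,lf)[:,0]-[0,0,20,20])*.6]
s=least_squares(res,[515,16,.148]);q=s.x;print(q,np.degrees(q[2]),res(q).round(1))
np.save("press.npy",q)
n=lambda p,z:pr(q,at("wrist",[C(p)],z,P))[0].round(1)
print("hub",n((147,185),84),"rim",n((152,175),72),"handle top",n((225,160),125),"bot",n((258,130),80),"foot face top",n((397,108),48),n((397,188),48))
print("axis world",T(q,np.array([[-40,-232,102.]])))
g=lambda x,y:(x/1.4,y/1.4)
print("case corner top? front edge",pr(q,at("wrist",[g(310,357),g(640,321)],206,P)),"base",pr(q,at("wrist",[g(310,357),g(640,321)],0,P)))
print("bag",[pr(q,at("wrist",[g(185,400),g(150,265),g(190,395)],z,P)).round() for z in (0,150)])
m=lambda x,y:np.array([[x/1.4,y/1.4]])
for z in (206,):
  print("case from top", pr(q,at("top",np.array([(285,250),(460,207),(445,90)])/1.4,z)).round())
print("bag top",pr(q,at("top",np.array([(535,245),(500,150),(520,200)])/1.4,100)).round())
E
```

```text
[5.02413373e+02 2.75829684e+01 1.92754342e-01] 11.044010295367155 [-0.6 -0.1  1.  -1.  -1.1  1.2  0.7  1.1  1.6  1.5 -0.9 -1. ]
hub [ -41.1 -229.2] rim [ -42.1 -230.7] handle top [ -59.7 -186.3] bot [ -60.4 -183.8] foot face top [ -60.2 -131.6] [ -25.4 -134. ]
axis world [[ 507.59676452 -207.78298592  102.        ]]
case corner top? front edge [[ -21.51808788 -154.05582184]
 [ -38.19168327   84.64629451]] base [[  68.56380452 -200.32288308]
 [  40.16577415  206.22830117]]
bag [array([[ 122., -368.],
       [ -56., -378.],
       [ 115., -360.]]), array([[  40., -284.],
       [ -84., -291.],
       [  35., -278.]])]
case from top [[   9.  175.]
 [  27. -192.]
 [ 281. -215.]]
bag top [[ -64. -352.]
 [ 162. -324.]
 [  41. -342.]]
```

Press fitted at (502.4, 27.6) with yaw 11.0°; the handle is 113° around the axis. Now I go to the shallow flask.

Call:
step_arm([
  [[-0.0047,0.0434,0.02],[0,0,0],1],
  [[-0.0047,0.0434,0.02],[0,0,0],1],
  [[-0.0047,0.0434,0.02],[0,0,0],1],
  [[-0.0047,0.0434,0.02],[0,0,0],1],
  [[-0.0047,0.0434,0.02],[0,0,0],1],
])

```text
clock: 3.35
position: [441.6, 143.8, 250.8]
eef_rot: [[-0.989, -0.146, 0.001], [-0.146, 0.989, 0.0], [-0.001, 0.0, -1.0]]
wrist_force: [1.2, -0.4, 0.4]
finger_gap: 91.3
grasp_force: 0.0
```

Call:
step_arm([
  [[-0.0047,0.0434,0.02],[0,0,0],1],
  [[-0.0047,0.0434,0.02],[0,0,0],1],
  [[-0.0047,0.0434,0.02],[0,0,0],1],
  [[-0.0047,0.0434,0.02],[0,0,0],1],
  [[-0.0047,0.0434,0.02],[0,0,0],1],
])

```text
clock: 3.85
position: [432.7, 362.1, 150.4]
eef_rot: [[-0.989, -0.146, 0.0], [-0.146, 0.989, 0.0], [-0.0, 0.0, -1.0]]
wrist_force: [0.7, -0.3, -0.2]
finger_gap: 91.2
grasp_force: 0.0
```

Call:
step_arm([
  [[0,0,0],[0,0,0.149],1],
  [[0,0,0],[0,0,0.149],1],
  [[0,0,0],[0,0,0.148],1],
  [[0,0,0],[0,0,0],1],
  [[0,0,0],[0,0,0],1],
])

```text
clock: 4.35
position: [433.2, 360.0, 151.3]
eef_rot: [[-0.957, 0.29, 0.0], [0.29, 0.957, 0.0], [-0.0, 0.0, -1.0]]
wrist_force: [-0.4, -0.4, -0.0]
finger_gap: 90.9
grasp_force: 0.0
```

```bash
python3 - <<'E'
from h import *
s=sense();P=(s["position"],s["eef_rot"]); im=get_image("wrist"); print(s["position"],s["eef_rot"],s["joints"])
# predicted screws centre
print(proj("wrist",[[434,361,59]],P))
np.savez("w3.npz",p=P[0],R=P[1])
cv2.imwrite("w3.png",im);cv2.imwrite("pics/w3.png",cv2.resize(im[130:330,130:430],None,fx=2.6,fy=2.6,interpolation=cv2.INTER_CUBIC))
E
```

```text
[433.21709909 360.03622011 151.340786  ] [[-9.57069248e-01  2.89859369e-01  2.81527005e-05]
 [ 2.89859370e-01  9.57069248e-01  2.12590603e-05]
 [-2.07819461e-05  2.85067168e-05 -9.99999999e-01]] [ 3.73585145e+01  1.64531950e+01  1.17399821e+02 -1.47168809e-05
  4.61449632e+01 -3.57919384e+01]
[[282.59812796 223.26680597]]
```

View pics/w3.png

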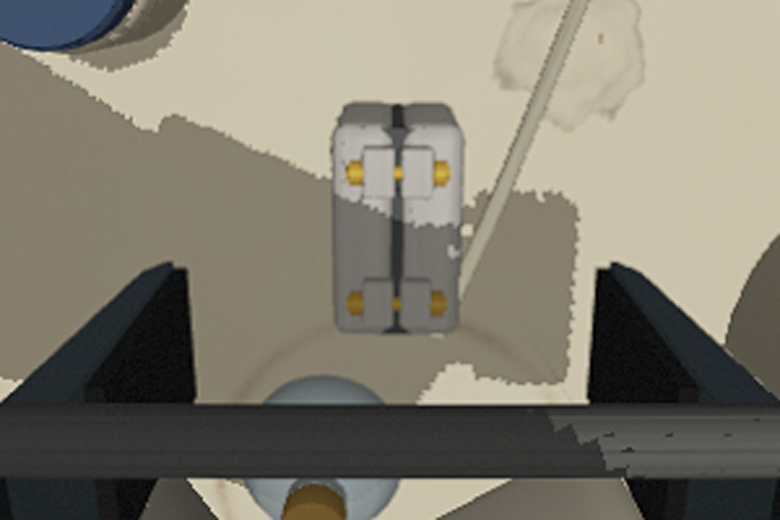

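The screw centre matches the prediction within about 1 mm and the fingers straddle the flask, so I descend and grip.

Call:
step_arm([
  [[0,0.001,0.04],[0,0,0],1],
  [[0,0,0.04],[0,0,0],1],
  [[0,0,0.025],[0,0,0],1],
  [[0,0,0.012],[0,0,0],1],
  [[0,0,0],[0,0,0],1],
])

```text
clock: 4.9
position: [433.1, 360.3, 33.3]
eef_rot: [[-0.956, 0.292, -0.002], [0.292, 0.956, -0.001], [0.001, -0.002, -1.0]]
wrist_force: [-0.1, 0.5, -0.2]
finger_gap: 91.6
grasp_force: 0.0
```

Call:
step_arm([
  [[0,0,0],[0,0,0],-0.3],
  [[0,0,0],[0,0,0],-0.3],
  [[0,0,0],[0,0,0],-0.3],
  [[0,0,0],[0,0,0],-0.3],
  [[0,0,0],[0,0,0],-0.3],
], squeeze=25)

```text
clock: 5.4
position: [433.8, 361.0, 34.8]
eef_rot: [[-0.956, 0.294, 0.001], [0.294, 0.956, 0.0], [-0.0, 0.001, -1.0]]
wrist_force: [-0.2, 0.6, -0.4]
finger_gap: 54.2
grasp_force: 0.0
```

Call:
step_arm([
  [[0,0,0],[0,0,0],-0.3],
  [[0,0,0],[0,0,0],-0.3],
])

```text
clock: 5.6
position: [433.7, 360.9, 34.5]
eef_rot: [[-0.956, 0.294, 0.0], [0.294, 0.956, 0.0], [-0.0, 0.0, -1.0]]
wrist_force: [-0.1, 0.1, 1.5]
finger_gap: 42.2
grasp_force: 25.0
```

Call:
step_arm([
  [[0,0,-0.045],[0,0,0],-0.3],
  [[0,0,-0.0475],[0,0,-0.1226],-0.3],
  [[0,0,-0.0475],[0,0,-0.1226],-0.3],
  [[0,0,-0.0475],[0,0,-0.1226],-0.3],
  [[0,0,0],[0,0,-0.1226],-0.3],
])

```text
clock: 6.1
position: [435.8, 362.5, 228.1]
eef_rot: [[-0.981, -0.196, 0.007], [-0.196, 0.981, 0.005], [-0.008, 0.004, -1.0]]
wrist_force: [0.1, 0.5, -3.8]
finger_gap: 42.3
grasp_force: 25.0
```

Call:
step_arm([
  [[0.0054,-0.0429,0],[0,0,0],-0.3],
  [[0.0054,-0.0429,0],[0,0,0],-0.3],
  [[0.0054,-0.0429,0],[0,0,0],-0.3],
  [[0.0054,-0.0429,0],[0,0,0],-0.3],
  [[0.0054,-0.0429,0],[0,0,0],-0.3],
])

```text
clock: 6.6
position: [447.6, 143.4, 221.6]
eef_rot: [[-0.981, -0.192, -0.0], [-0.192, 0.981, -0.0], [0.0, -0.0, -1.0]]
wrist_force: [0.9, 0.7, -1.9]
finger_gap: 41.9
grasp_force: 25.0
```

Call:
step_arm([
  [[0.0054,-0.0429,0],[0,0,0],-0.3],
  [[0.0054,-0.0429,0],[0,0,0],-0.3],
  [[0.0054,-0.0429,0],[0,0,0],-0.3],
  [[0.0054,-0.0429,0],[0,0,0],-0.3],
  [[0,0,0],[0,0,0],-0.3],
])

```text
clock: 7.1
position: [459.6, -31.1, 221.8]
eef_rot: [[-0.982, -0.187, -0.0], [-0.187, 0.982, -0.001], [0.0, -0.001, -1.0]]
wrist_force: [0.3, 0.4, -2.1]
finger_gap: 41.6
grasp_force: 25.0
```

Call:
step_arm([
  [[0,0,0],[0,0,0],-0.3],
  [[0,0,0],[0,0,0],-0.3],
])

```text
clock: 7.3
position: [459.4, -26.8, 221.6]
eef_rot: [[-0.982, -0.191, -0.001], [-0.191, 0.982, 0.0], [0.001, 0.0, -1.0]]
wrist_force: [1.2, 0.1, -1.5]
finger_gap: 41.8
grasp_force: 25.0
```

```bash
cat >> h.py <<'E'
def ps():
    s=sense();q=np.load("press.npy");Rz=R.from_euler('z',q[2]).as_matrix()
    p=s["position"];e=Rz.T@s["eef_rot"]
    print("t %.2f"%s["clock"],"press xyz",(Rz.T@(p-[q[0],q[1],0])).round(1),"tool y ang %.2f"%np.degrees(np.arctan2(e[1,1],e[0,1])),"F press",(Rz.T@s["wrist_force"]).round(1),"gap %.1f"%s["finger_gap"],"j",s["joints"].round(1))
E
python3 -c "
from h import *
ps()"
```

```text
t 7.30 press xyz [-52.6 -45.2 221.6] tool y ang 89.99 F press [ 1.2 -0.1 -1.5] gap 41.8 j [  -6.2    0.6  126.9    0.    52.5 -107.3]
```

Call:
step_arm([
  [[0,0,0.045],[0,0,0],-0.3],
  [[0,0,0.045],[0,0,0],-0.3],
  [[0,0,0.045],[0,0,0],-0.3],
  [[0,0,0.03],[0,0,0],-0.3],
  [[0,0,0.012],[0,0,0],-0.3],
])

```text
clock: 7.8
position: [458.1, -26.1, 42.3]
eef_rot: [[-0.981, -0.193, -0.004], [-0.193, 0.981, 0.001], [0.004, 0.001, -1.0]]
wrist_force: [-0.5, 1.2, -1.4]
finger_gap: 41.7
grasp_force: 25.0
```

Call:
step_arm([
  [[0,0,0.005],[0,0,0],-0.3],
  [[0,0,0.003],[0,0,0],-0.3],
  [[0,0,0],[0,0,0],-0.3],
  [[0,0,0],[0,0,0],-0.3],
])

```text
clock: 8.2
position: [460.5, -27.5, 37.9]
eef_rot: [[-0.982, -0.191, 0.002], [-0.191, 0.982, -0.0], [-0.002, -0.001, -1.0]]
wrist_force: [0.3, -0.5, -2.0]
finger_gap: 41.6
grasp_force: 25.0
```

```bash
python3 -c "
from h import *
ps()"
```

```text
t 8.20 press xyz [-51.7 -46.   37.9] tool y ang 89.98 F press [ 0.2 -0.5 -2. ] gap 41.6 j [  -6.3   21.3  129.3   -0.    29.3 -107.3]
```

Call:
step_arm([
  [[-0.004,0,0.0025],[0,0,0],-0.3],
  [[-0.004,0,0],[0,0,0],-0.3],
  [[-0.003,0,0],[0,0,0],-0.3],
  [[-0.001,0,0],[0,0,0],-0.3],
  [[0,0,0],[0,0,0],-0.3],
])

```text
clock: 8.7
position: [472.0, -25.2, 34.5]
eef_rot: [[-0.982, -0.191, 0.001], [-0.191, 0.982, -0.0], [-0.001, -0.0, -1.0]]
wrist_force: [1.3, 0.8, 1.3]
finger_gap: 41.9
grasp_force: 25.0
```

Call:
step_arm([
  [[-0.001,0,0],[0,0,0],-0.3],
  [[-0.001,0,0],[0,0,0],-0.3],
  [[0,0,0],[0,0,0],-0.3],
  [[0,0,0],[0,0,0],-0.3],
])

```text
clock: 9.1
position: [472.3, -25.0, 34.5]
eef_rot: [[-0.982, -0.191, -0.002], [-0.191, 0.982, -0.0], [0.002, 0.0, -1.0]]
wrist_force: [-10.3, -4.5, 15.9]
finger_gap: 41.9
grasp_force: 25.0
```

```bash
python3 -c "
from h import *
ps()"
```

```text
t 9.10 press xyz [-39.6 -45.8  34.5] tool y ang 89.98 F press [-11.   -2.5  15.9] gap 41.9 j [  -5.8   22.5  127.9   -0.    29.7 -106.8]
```

Rail contact felt (11 N). Now I release with a small opening and lift.

Call:
step_arm([
  [[0,0,-0.001],[0,0,0],0.12],
  [[0,0,0],[0,0,0],0.12],
  [[0,0,0],[0,0,0],0.12],
  [[0,0,0],[0,0,0],0.12],
])

```text
clock: 9.5
position: [473.5, -24.7, 35.3]
eef_rot: [[-0.982, -0.191, 0.0], [-0.191, 0.982, 0.0], [-0.0, 0.0, -1.0]]
wrist_force: [1.0, 0.1, -0.0]
finger_gap: 51.5
grasp_force: 0.0
```

Call:
step_arm([
  [[0,0,-0.02],[0,0,0],0.12],
  [[0,0,-0.045],[0,0,0],0.12],
  [[0,0,-0.045],[0,0,0],0.12],
  [[0,-0.025,-0.03],[0,0,0],0.12],
  [[0,-0.025,0],[0,0,0],-1],
])

```text
clock: 10.0
position: [485.3, -74.6, 179.6]
eef_rot: [[-0.981, -0.193, 0.007], [-0.193, 0.981, -0.001], [-0.006, -0.003, -1.0]]
wrist_force: [1.1, -0.3, -0.7]
finger_gap: 45.6
grasp_force: 0.0
```

Call:
step_arm([
  [[0,0,0],[0,0,0],-1],
  [[0,0,0],[0,0,0],-1],
  [[0,0,0],[0,0,0],-1],
])

```text
clock: 10.3
position: [482.4, -73.3, 174.7]
eef_rot: [[-0.982, -0.191, -0.001], [-0.191, 0.982, 0.0], [0.001, 0.001, -1.0]]
wrist_force: [-0.6, 0.0, 0.5]
finger_gap: 21.8
grasp_force: 0.0
```

```bash
python3 - <<'E'
from h import *
ps()
s=sense();P=(s["position"],s["eef_rot"]); im=get_image("wrist"); np.savez("w4.npz",p=P[0],R=P[1])
cv2.imwrite("w4.png",im);cv2.imwrite("pics/w4.png",cv2.resize(im[100:330,200:500],None,fx=2.6,fy=2.6,interpolation=cv2.INTER_CUBIC))
E
```

```text
t 10.30 press xyz [-38.9 -95.2 174.7] tool y ang 89.98 F press [-0.6  0.1  0.5] gap 21.8 j [ -11.4    7.8  125.3    0.    47.  -112.4]
```

View pics/w4.png

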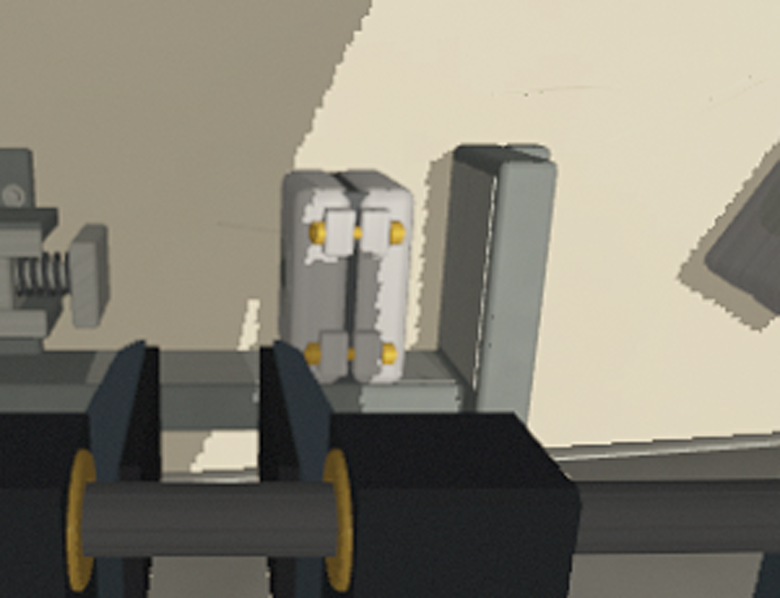

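```bash
python3 - <<'E'
from h import *
d=np.load("w4.npz");P=(d["p"],d["R"]);q=np.load("press.npy");Rz=R.from_euler('z',q[2]).as_matrix()
C=lambda p:np.array([200+p[0]/2.6,100+p[1]/2.6])
def pw(p,z): return ((at("wrist",[C(p)],z,P)-[q[0],q[1],0])@Rz)[0].round(1)
print("jaw FL",pw((500,163),58),"FR",pw((553,163),58),"left edge rear",pw((482,400),58),"right rear",pw((531,412),58))
print("rail edge z42",pw((200,380),42),pw((430,384),42),"z0",pw((200,352),0),pw((430,350),0),"jaw base",pw((456,152),0),pw((440,350),0))
w=np.array([pw(p,59) for p in [(318,232),(397,232),(313,354),(389,354)]]);print("shallow",w,w.mean(0),np.degrees(np.arctan2(w[1]-w[0],1))[1] , np.degrees(np.arctan((w[0]-w[2])[1]/(w[0]-w[2])[0])))
print("foot",pw((106,232),48),pw((100,325),48))
E
```

```text
jaw FL [-85.   -0.4  58. ] FR [-85.   17.1  58. ] left edge rear [-1.2  1.5 58. ] right rear [ 3.5 19.6 58. ]
rail edge z42 [ -2.4 -98.6  42. ] [ -0.7 -12.8  42. ] z0 [  2.2 -99.    0. ] [ 1.4 -1.6  0. ] jaw base [-82.    2.5   0. ] [1.4 2.7 0. ]
shallow [[-62.1 -59.2  59. ]
 [-62.1 -33.   59. ]
 [-19.1 -59.3  59. ]
 [-19.  -33.   59. ]] [-40.575 -46.125  59.   ] 87.81419919322441 -0.13324575865567964
foot [ -59.8 -130.9   48. ] [ -25.9 -134.2   48. ]
```

The picture shows the shallow flask square but possibly 2–3 mm short of the rail; the contact I felt may have been table friction (Fz 16 N). I'll regrip, lift slightly and push again.

Call:
step_arm([
  [[0,0.025,0],[0,0,0],0.25],
  [[0,0.0242,0],[0,0,0],0.25],
  [[0,0,0],[0,0,0],0.25],
  [[0,0,0],[0,0,0],0.25],
  [[0,0,0.04],[0,0,0],0.25],
])

```text
clock: 10.85
position: [476.9, -26.0, 138.3]
eef_rot: [[-0.981, -0.192, 0.008], [-0.192, 0.981, -0.001], [-0.007, -0.002, -1.0]]
wrist_force: [0.8, -0.5, -1.3]
finger_gap: 54.8
grasp_force: 0.0
```

Call:
step_arm([
  [[0,0,0.04],[0,0,0],0.25],
  [[0,0,0.04],[0,0,0],0.25],
  [[0,0,0.0175],[0,0,0],0.25],
  [[0,0,0],[0,0,0],0.25],
  [[0,0,0],[0,0,0],-0.3],
])

```text
clock: 11.35
position: [473.8, -25.9, 38.1]
eef_rot: [[-0.982, -0.191, -0.0], [-0.191, 0.982, 0.0], [0.0, 0.0, -1.0]]
wrist_force: [-0.3, -0.6, 0.8]
finger_gap: 51.7
grasp_force: 0.0
```

Call:
step_arm([
  [[0,0,0],[0,0,0],-0.3],
  [[0,0,0],[0,0,0],-0.3],
  [[0,0,0],[0,0,0],-0.3],
  [[0,0,-0.0015],[0,0,0],-0.3],
  [[0,0,0],[0,0,0],-0.3],
])

```text
clock: 11.85
position: [473.8, -25.6, 39.9]
eef_rot: [[-0.982, -0.191, 0.001], [-0.191, 0.982, -0.0], [-0.001, -0.0, -1.0]]
wrist_force: [-0.2, -0.0, -2.3]
finger_gap: 42.1
grasp_force: 25.0
```

```bash
python3 -c "
from h import *
ps()"
```

```text
t 11.85 press xyz [-38.2 -46.7  39.9] tool y ang 89.98 F press [-0.2 -0.  -2.3] gap 42.1 j [  -5.9   21.9  127.9    0.    30.2 -106.9]
```

Lifted and carrying the full weight. Now the push into the rail.

Call:
step_arm([
  [[-0.0015,0,0],[0,0,0],-0.3],
  [[-0.001,0,0],[0,0,0],-0.3],
  [[-0.001,0,0],[0,0,0],-0.3],
  [[0,0,0],[0,0,0],-0.3],
])

```text
clock: 12.25
position: [477.2, -24.9, 39.3]
eef_rot: [[-0.982, -0.191, 0.0], [-0.191, 0.982, -0.0], [-0.0, -0.0, -1.0]]
wrist_force: [0.1, -0.4, -2.8]
finger_gap: 42.2
grasp_force: 25.0
```

Call:
step_arm([
  [[-0.001,0,0],[0,0,0],-0.3],
  [[-0.001,0,0],[0,0,0],-0.3],
  [[0,0,0],[0,0,0],-0.3],
])

```text
clock: 12.55
position: [478.4, -24.5, 39.1]
eef_rot: [[-0.982, -0.191, -0.001], [-0.191, 0.982, 0.0], [0.001, 0.0, -1.0]]
wrist_force: [-4.9, -1.4, 1.0]
finger_gap: 42.0
grasp_force: 25.0
```

```bash
python3 -c "
from h import *
ps()"
```

```text
t 12.55 press xyz [-33.5 -46.5  39.1] tool y ang 89.97 F press [-5.1 -0.5  1. ] gap 42.0 j [  -5.7   22.3  127.3   -0.    30.5 -106.7]
```

Call:
step_arm([
  [[-0.0005,0,0.0005],[0,0,0],-0.3],
  [[0,0,0.001],[0,0,0],-0.3],
  [[0,0,0],[0,0,0],-0.3],
  [[0,0,0],[0,0,0],0.12],
  [[0,0,0],[0,0,0],0.12],
])

```text
clock: 13.05
position: [479.9, -24.5, 38.0]
eef_rot: [[-0.982, -0.191, 0.001], [-0.191, 0.982, -0.0], [-0.001, -0.0, -1.0]]
wrist_force: [0.6, 0.7, -0.2]
finger_gap: 51.0
grasp_force: 0.0
```

Call:
step_arm([
  [[0,0,0],[0,0,0],0.12],
  [[0,0,0],[0,0,0],0.12],
  [[0,0,-0.02],[0,0,0],0.12],
  [[0,0,-0.045],[0,0,0],-1],
  [[0.0025,-0.02,0],[0,0,0],-1],
])

```text
clock: 13.55
position: [483.3, -44.0, 107.0]
eef_rot: [[-0.981, -0.193, 0.006], [-0.193, 0.981, -0.001], [-0.006, -0.002, -1.0]]
wrist_force: [0.1, -0.9, -0.6]
finger_gap: 37.8
grasp_force: 0.0
```

Call:
step_arm([
  [[0,-0.0245,0],[0,0,0],-1],
  [[0,0,0],[0,0,0],-1],
  [[0,0,0],[0,0,0],-1],
  [[0,0,0],[0,0,0],-1],
  [[0,0,0],[0,0,0],-1],
])

```text
clock: 14.05
position: [485.3, -68.0, 102.6]
eef_rot: [[-0.981, -0.192, -0.001], [-0.192, 0.981, 0.0], [0.001, 0.0, -1.0]]
wrist_force: [-0.0, -0.2, 0.2]
finger_gap: 0.4
grasp_force: 0.0
```

```bash
python3 -c "
from h import *
ps()"
```

```text
t 14.05 press xyz [-35.1 -90.5 102.6] tool y ang 90.01 F press [-0.  -0.2  0.2] gap 0.4 j [ -10.7   15.5  126.1    0.    38.4 -111.8]
```

Call:
step_arm([
  [[0,0,0.03],[0,0,0],-1],
  [[0,0,0.03],[0,0,0],-1],
  [[0,0.003,0.003],[0,0,0],-1],
  [[0,0.005,0],[0,0,0],-1],
  [[0,0.005,0],[0,0,0],-1],
])

```text
clock: 14.55
position: [483.5, -55.3, 40.8]
eef_rot: [[-0.982, -0.191, 0.001], [-0.191, 0.982, -0.0], [-0.001, -0.0, -1.0]]
wrist_force: [0.8, -3.2, 2.3]
finger_gap: 0.8
grasp_force: 1.3
```

Call:
step_arm([
  [[0,0.004,0],[0,0,0],-1],
  [[0,0.004,0],[0,0,0],-1],
  [[0,0.004,0],[0,0,0],-1],
  [[0,0.003,0],[0,0,0],-1],
  [[0,0.002,0],[0,0,0],-1],
])

```text
clock: 15.05
position: [480.0, -38.9, 40.0]
eef_rot: [[-0.982, -0.191, 0.0], [-0.191, 0.982, -0.0], [-0.0, -0.0, -1.0]]
wrist_force: [0.9, -3.5, 4.3]
finger_gap: 0.6
grasp_force: 1.9
```

```bash
python3 -c "
from h import *
ps()"
```

```text
t 15.05 press xyz [-34.8 -61.   40. ] tool y ang 89.98 F press [ 0.2 -3.6  4.3] gap 0.6 j [  -7.4   22.3  127.1   -0.    30.6 -108.4]
```

Call:
step_arm([
  [[0,0.002,0],[0,0,0],-1],
  [[0,0.0015,0],[0,0,0],-1],
  [[0,0.0015,0],[0,0,0],-1],
  [[0,0,0],[0,0,0],-1],
])

```text
clock: 15.45
position: [478.8, -34.1, 39.8]
eef_rot: [[-0.982, -0.191, -0.0], [-0.191, 0.982, 0.0], [0.0, 0.0, -1.0]]
wrist_force: [1.2, -1.7, 1.1]
finger_gap: 0.4
grasp_force: 1.0
```

Call:
step_arm([
  [[0,0.001,0],[0,0,0],-1],
  [[0,0.001,0],[0,0,0],-1],
  [[0,0,0],[0,0,0],-1],
])

```text
clock: 15.75
position: [478.4, -32.2, 39.8]
eef_rot: [[-0.982, -0.191, -0.0], [-0.191, 0.982, 0.0], [0.0, 0.0, -1.0]]
wrist_force: [0.7, -1.5, 1.0]
finger_gap: 0.8
grasp_force: 0.9
```

```bash
python3 -c "
from h import *
ps()"
```

```text
t 15.75 press xyz [-35.1 -54.   39.8] tool y ang 89.97 F press [ 0.4 -1.6  1. ] gap 0.8 j [  -6.6   22.2  127.3    0.    30.5 -107.7]
```

Call:
step_arm([
  [[0,0.001,0],[0,0,0],-1],
  [[0,0.001,0],[0,0,0],-1],
  [[0,0,0],[0,0,0],-1],
])

```text
clock: 16.05
position: [478.3, -31.3, 39.8]
eef_rot: [[-0.981, -0.192, 0.0], [-0.192, 0.981, -0.001], [-0.0, -0.002, -1.0]]
wrist_force: [1.5, -23.2, -2.7]
finger_gap: 0.4
grasp_force: 10.9
```

Call:
step_arm([
  [[0,0.001,0],[0,0,0],-1],
  [[0,0.001,0],[0,0,0],-1],
  [[0,0,0],[0,0,0],-1],
])

```text
clock: 16.35
position: [478.4, -31.1, 39.9]
eef_rot: [[-0.981, -0.193, 0.001], [-0.193, 0.981, -0.004], [-0.001, -0.004, -1.0]]
wrist_force: [0.4, -53.3, -6.2]
finger_gap: 0.2
grasp_force: 26.1
```

```bash
python3 -c "
from h import *
ps()"
```

```text
t 16.35 press xyz [-34.8 -52.9  39.9] tool y ang 90.09 F press [ -9.8 -52.4  -6.2] gap 0.2 j [  -6.4   22.2  127.4   -0.4   30.4 -107.2]
```

Call:
step_arm([
  [[0,-0.005,0],[0,0,0],-1],
  [[0,-0.005,-0.005],[0,0,0],-1],
  [[0,0,-0.045],[0,0,0],-1],
  [[0,0,-0.05],[0,0,0],1],
  [[0,0,-0.05],[0,0,0],1],
])

```text
clock: 16.85
position: [478.8, -37.9, 191.5]
eef_rot: [[-0.982, -0.191, -0.001], [-0.191, 0.982, 0.0], [0.001, 0.001, -1.0]]
wrist_force: [0.3, 0.1, 1.1]
finger_gap: 13.7
grasp_force: 0.0
```

Call:
step_arm([
  [[0,0,0],[0,0,0],1],
  [[0,0,0],[0,0,0],1],
  [[0,0,0],[0,0,0],1],
])

```text
clock: 17.15
position: [478.9, -38.0, 189.0]
eef_rot: [[-0.982, -0.191, -0.001], [-0.191, 0.982, 0.0], [0.001, 0.001, -1.0]]
wrist_force: [-0.6, -0.3, -0.2]
finger_gap: 37.5
grasp_force: 0.0
```

```bash
cat >> h.py <<'E'
def screws(im,P):
    hsv=cv2.cvtColor(im,cv2.COLOR_BGR2HSV); m=cv2.inRange(hsv,(17,150,70),(32,255,255))
    n,_,st,c=cv2.connectedComponentsWithStats(m)
    k=[i for i in range(1,n) if 4<=st[i,4]<400]
    q=np.load("press.npy");Rz=R.from_euler('z',q[2]).as_matrix()
    for i in k: print(c[i].round(1),st[i,4],"z59",((at("wrist",[c[i]],59,P)-[q[0],q[1],0])@Rz)[0,:2].round(1),"z65",((at("wrist",[c[i]],65,P)-[q[0],q[1],0])@Rz)[0,:2].round(1),at("wrist",[c[i]],65,P)[0,:2].round(1))
E
python3 - <<'E'
from h import *
ps()
s=sense();P=(s["position"],s["eef_rot"]); im=get_image("wrist"); np.savez("w5.npz",p=P[0],R=P[1]);cv2.imwrite("w5.png",im)
screws(im,P)
E
```

```text
t 17.15 press xyz [-35.7 -59.8 189. ] tool y ang 89.98 F press [-0.6 -0.2 -0.2] gap 37.5 j [  -7.3    5.7  125.7    0.    48.7 -108.3]
[515.2 156.8] 65 z59 [-86.  151.3] z65 [-86.7 146.7] [389.3 155. ]
[527.  164.8] 6 z59 [-78.9 164. ] z65 [-79.7 159.1] [393.7 168.5]
[537.5 172.8] 36 z59 [-71.7 175.6] z65 [-72.7 170.5] [398.4 181. ]
[304.1 186. ] 33 z59 [-58.8 -38.4] z65 [-60.  -38.9] [451.  -22.1]
[333.  186.1] 29 z59 [-58.7 -12.2] z65 [-59.9 -13.3] [446.2   3.1]
[318.6 186.2] 9 z59 [-58.6 -25.3] z65 [-59.8 -26.1] [448.7  -9.5]
[480.2 201.6] 58 z59 [-44.4 126.2] z65 [-45.9 122.1] [433.9 138.7]
[492.2 209. ] 6 z59 [-37.2 139. ] z65 [-38.9 134.7] [438.4 152.3]
[502.5 216.3] 31 z59 [-30.1 150.4] z65 [-31.9 145.9] [443.2 164.7]
[303.2 230.4] 35 z59 [-16.2 -38.4] z65 [-18.3 -38.9] [491.9 -14.1]
[331.1 230.4] 29 z59 [-16.2 -12. ] z65 [-18.3 -13.1] [487.   11.2]
[317.3 230.5] 6 z59 [-16.1 -25. ] z65 [-18.2 -25.8] [489.5  -1.2]
[ 70.8 317. ] 17 z59 [  80.4 -279.4] z65 [  76.1 -274.7] [ 629.8 -227.4]
[ 94.4 317.6] 148 z59 [  80.7 -254.2] z65 [  76.5 -250. ] [ 625.4 -203.1]
[ 74.4 320.5] 16 z59 [  84.6 -276.4] z65 [  80.3 -271.7] [ 633.2 -223.7]
```

```bash
python3 - <<'E'
from h import *
im=cv2.imread("w5.png")
ox,oy,f=260,145,6
t=cv2.resize(im[oy:245,ox:390],None,fx=f,fy=f,interpolation=cv2.INTER_CUBIC)
for k in range(0,130,10): cv2.putText(t,str(ox+k),(k*f,10),0,.35,(0,0,255)); cv2.line(t,(k*f,12),(k*f,18),(0,0,255))
for k in range(0,100,10): cv2.putText(t,str(oy+k),(0,k*f+4),0,.35,(0,0,255))
cv2.imwrite("pics/w5c.png",t)
E
```

```text
(no output)
```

View pics/w5c.png

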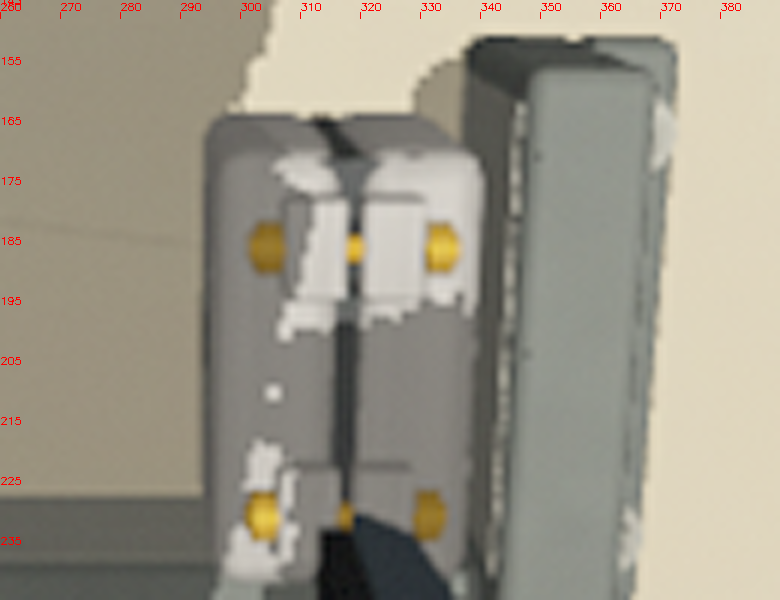

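```bash
python3 - <<'E'
from h import *
d=np.load("w5.npz");P=(d["p"],d["R"]);q=np.load("press.npy");Rz=R.from_euler('z',q[2]).as_matrix()
C=lambda p:np.array([260+p[0]/6,145+p[1]/6])
pw=lambda p,z:((at("wrist",[C(p)],z,P)-[q[0],q[1],0])@Rz)[0].round(1)
print("jaw edge",[pw(p,58) for p in [(518,110),(506,300),(495,500)]],"outer right",[pw(p,58) for p in [(665,100),(650,300)]])
print("jaw edge bevel inner",[pw(p,58) for p in [(532,110),(517,300),(503,500)]])
print("flask right top",[pw(p,54) for p in [(484,200),(478,300),(468,500)]],"left top",[pw(p,54) for p in [(214,200),(212,300),(212,450)]])
print("base left z0",[pw(p,2) for p in [(205,200),(204,300),(203,450)]])
E
```

```text
jaw edge [array([-79.2,  -1.1,  58. ]), array([-50.2,  -1.3,  58. ]), array([-17.9,  -1.2,  58. ])] outer right [array([-80.8,  20.8,  58. ]), array([-50.3,  20.9,  58. ])]
jaw edge bevel inner [array([-79.2,   1. ,  58. ]), array([-50.2,   0.4,  58. ]), array([-17.9,   0.1,  58. ])]
flask right top [array([-65. ,  -4.7,  54. ]), array([-49.3,  -4.8,  54. ]), array([-16.5,  -4.6,  54. ])] left top [array([-64.9, -45.9,  54. ]), array([-49.3, -46. ,  54. ]), array([-24.9, -45.7,  54. ])]
base left z0 [array([-55.8, -44.9,   2. ]), array([-37.2, -44.9,   2. ]), array([ -8.4, -44.7,   2. ])]
```

The shallow flask sits square near the corner; it appears 2–3 mm off the jaw, probably rebound after the 52 N push. Pushing the deep flask will close that. Next I fetch the deep flask.

Call:
step_arm([
  [[0.0047,0.0414,0],[0,0,0],1],
  [[0.0047,0.0414,0],[0,0,0],1],
  [[0.0047,0.0415,0],[0,0,0],1],
  [[0.0046,0.0415,0],[0,0,0],1],
  [[0.0046,0.0415,0],[0,0,0],1],
])

```text
clock: 17.7
position: [415.6, 162.1, 188.6]
eef_rot: [[-0.982, -0.191, -0.002], [-0.191, 0.982, -0.001], [0.003, -0.0, -1.0]]
wrist_force: [1.1, -0.4, -0.6]
finger_gap: 81.7
grasp_force: 0.0
```

Call:
step_arm([
  [[0,0,0],[0,0,0.1345],1],
  [[0,0,0],[0,0,0.1345],1],
  [[0,0,0],[0,0,0.1345],1],
  [[0,0,0],[0,0,0.1345],1],
  [[0,0,0],[0,0,0],1],
])

```text
clock: 18.2
position: [416.4, 160.7, 188.6]
eef_rot: [[-0.94, 0.341, -0.003], [0.341, 0.94, -0.001], [0.002, -0.002, -1.0]]
wrist_force: [0.5, -0.4, 0.8]
finger_gap: 91.1
grasp_force: 0.0
```

Call:
step_arm([
  [[0,0,0],[0,0,0],1],
])

```text
clock: 18.3
position: [416.6, 160.7, 189.0]
eef_rot: [[-0.942, 0.335, -0.002], [0.335, 0.942, -0.001], [0.001, -0.001, -1.0]]
wrist_force: [0.5, 0.2, -0.4]
finger_gap: 91.3
grasp_force: 0.0
```

```bash
python3 - <<'E'
from h import *
ps()
s=sense();P=(s["position"],s["eef_rot"]); print(P); im=get_image("wrist"); np.savez("w6.npz",p=P[0],R=P[1]);cv2.imwrite("w6.png",im)
screws(im,P)
E
```

```text
t 18.30 press xyz [-58.7 147.1 189. ] tool y ang 59.38 F press [ 0.5  0.1 -0.4] gap 91.3 j [ 18.1   2.4 129.3  -0.   48.4 -52.3]
(array([416.63352474, 160.70922941, 188.95993051]), array([[-9.42217535e-01,  3.34997077e-01, -1.75360624e-03],
       [ 3.34998512e-01,  9.42218471e-01, -5.91811406e-04],
       [ 1.45402510e-03, -1.14507056e-03, -9.99998287e-01]]))
[267.2 184.6] 35 z59 [-85.8 148.3] z65 [-86.7 149.1] [388.7 157.4]
[296.8 184.7] 34 z59 [-72.1 171.3] z65 [-73.3 171.7] [397.6 182. ]
[281.6 185. ] 8 z59 [-78.9 159.4] z65 [-79.9 160. ] [393.3 169.3]
[267.3 235. ] 31 z59 [-44.3 123.3] z65 [-46.1 124.6] [433.3 141.1]
[295.4 235.1] 27 z59 [-30.7 146.2] z65 [-32.8 147.1] [442.1 165.6]
[281.5 235.5] 8 z59 [-37.1 134.6] z65 [-39.  135.7] [438.1 153.3]
[451.1 254.5] 116 z59 [ 64.2 266.8] z65 [ 60.1 265.1] [510.6 299.3]
```

Call:
step_arm([
  [[0.0014,0,0.04],[0,0,0],1],
  [[0,0,0.04],[0,0,0],1],
  [[0,0,0.027],[0,0,0],1],
  [[0,0,0.011],[0,0,0],1],
  [[0,0,0],[0,0,0],-0.2],
], squeeze=40)

```text
clock: 18.85
position: [415.1, 161.1, 70.8]
eef_rot: [[-0.941, 0.337, -0.003], [0.337, 0.941, -0.001], [0.002, -0.002, -1.0]]
wrist_force: [-0.4, -0.0, 0.4]
finger_gap: 86.0
grasp_force: 0.0
```

Call:
step_arm([
  [[0,0,0],[0,0,0],-0.2],
  [[0,0,0],[0,0,0],-0.2],
  [[0,0,0],[0,0,0],-0.2],
  [[0,0,0],[0,0,0],-0.2],
  [[0,0,0],[0,0,0],-0.2],
])

```text
clock: 19.35
position: [416.3, 161.5, 72.4]
eef_rot: [[-0.941, 0.339, 0.001], [0.339, 0.941, 0.0], [-0.001, 0.001, -1.0]]
wrist_force: [-1.6, 1.2, 8.2]
finger_gap: 49.8
grasp_force: 40.0
```

Call:
step_arm([
  [[0,0,0],[0,0,0],-0.2],
])

```text
clock: 19.45
position: [416.3, 161.5, 72.4]
eef_rot: [[-0.941, 0.339, 0.001], [0.339, 0.941, 0.0], [-0.001, 0.001, -1.0]]
wrist_force: [-1.3, 1.4, 9.8]
finger_gap: 49.3
grasp_force: 40.0
```

Call:
step_arm([
  [[0,0,-0.01],[0,0,0],-0.2],
  [[0,0,-0.03],[0,0,0],-0.2],
  [[0,0,-0.04],[0,0,-0.09],-0.2],
  [[0,0,-0.04],[0,0,-0.09],-0.2],
  [[0,0,-0.03],[0,0,-0.09],-0.2],
])

```text
clock: 19.95
position: [415.7, 161.3, 224.6]
eef_rot: [[-0.997, 0.072, 0.001], [0.072, 0.997, 0.0], [-0.001, 0.0, -1.0]]
wrist_force: [0.2, 1.0, -3.2]
finger_gap: 49.7
grasp_force: 40.0
```

Call:
step_arm([
  [[0,0,0],[0,0,-0.09],-0.2],
  [[0,0,0],[0,0,-0.09],-0.2],
  [[0,0,0],[0,0,-0.088],-0.2],
  [[0,-0.02,0],[0,0,0],-0.2],
  [[0,-0.035,0],[0,0,0],-0.2],
])

```text
clock: 20.45
position: [425.9, 107.6, 222.3]
eef_rot: [[-0.981, -0.194, -0.0], [-0.194, 0.981, 0.0], [0.0, 0.0, -1.0]]
wrist_force: [-0.4, -0.6, -2.5]
finger_gap: 49.4
grasp_force: 40.0
```

Call:
step_arm([
  [[-0.001,-0.0393,0],[0,0,0],-0.2],
  [[-0.001,-0.0393,0],[0,0,0],-0.2],
  [[-0.001,-0.0393,0],[0,0,0],-0.2],
  [[-0.001,-0.035,0],[0,0,0],-0.2],
  [[-0.001,-0.028,0],[0,0,0],-0.2],
])

```text
clock: 20.95
position: [465.5, -71.1, 222.3]
eef_rot: [[-0.982, -0.19, -0.0], [-0.19, 0.982, -0.0], [0.0, -0.0, -1.0]]
wrist_force: [0.8, -0.6, -3.2]
finger_gap: 49.8
grasp_force: 40.0
```

Call:
step_arm([
  [[0,0,0],[0,0,0],-0.2],
  [[0,0,0],[0,0,0],-0.2],
])

```text
clock: 21.15
position: [465.3, -69.4, 221.9]
eef_rot: [[-0.982, -0.19, -0.001], [-0.19, 0.982, 0.0], [0.001, 0.0, -1.0]]
wrist_force: [0.4, -0.1, -3.4]
finger_gap: 49.6
grasp_force: 40.0
```

```bash
python3 - <<'E'
from h import *
ps()
s=sense();P=(s["position"],s["eef_rot"]); im=get_image("wrist"); np.savez("w7.npz",p=P[0],R=P[1]);cv2.imwrite("w7.png",im)
print(camera_model("wrist")["hand_eye"][:3,3]); screws(im,P)
E
```

```text
t 21.15 press xyz [-55.  -88.1 221.9] tool y ang 89.89 F press [ 0.3 -0.2 -3.4] gap 49.6 j [ -11.3    1.6  125.8    0.    52.6 -112.3]
[  79.36209267   -0.46170445 -147.74248663]
[328.6 198. ] 26 z59 [-58.8 -38.8] z65 [-60.3 -39.8] [450.9 -23. ]
[354.4 197.6] 23 z59 [-59.2 -12.3] z65 [-60.6 -13.8] [445.5   2.4]
[342.  197.5] 4 z59 [-59.3 -25.1] z65 [-60.8 -26.3] [447.8  -9.9]
[255.  228.5] 105 z59 [ -25.8 -115. ] z65 [ -27.9 -114.5] [496.9 -90.1]
[304.8 228.5] 106 z59 [-25.8 -62.5] z65 [-27.9 -63. ] [487.1 -39.6]
[279.9 228.7] 30 z59 [-25.6 -88.8] z65 [-27.7 -88.8] [492.2 -64.9]
[351.9 237. ] 19 z59 [-16.1 -12.2] z65 [-18.4 -13.7] [487.   10.6]
[ 84.7 316.1] 15 z59 [  82.6 -317. ] z65 [  78.4 -312.6] [ 639.2 -264.2]
[ 77.6 320. ] 23 z59 [  87.9 -326.7] z65 [  83.6 -322.1] [ 646.2 -272.5]
```

Call:
step_arm([
  [[0,0,0.03],[0,0,0],-0.2],
  [[0,0,0.04],[0,0,0],-0.2],
  [[0,0,0.04],[0,0,0],-0.2],
  [[0,0,0.025],[0,0,0],-0.2],
  [[0,0,0.009],[0,0,0],-0.2],
])

```text
clock: 21.7
position: [464.1, -68.0, 75.8]
eef_rot: [[-0.981, -0.192, -0.004], [-0.192, 0.981, 0.001], [0.004, 0.002, -1.0]]
wrist_force: [-0.2, 0.9, -2.5]
finger_gap: 49.6
grasp_force: 40.0
```

Call:
step_arm([
  [[0,0,0.003],[0,0,0],-0.2],
  [[0,0,0],[0,0,0],-0.2],
  [[-0.004,0,0],[0,0,0],-0.2],
  [[-0.004,0,0],[0,0,0],-0.2],
  [[-0.003,0,0],[0,0,0],-0.2],
])

```text
clock: 22.2
position: [477.7, -67.2, 75.7]
eef_rot: [[-0.982, -0.191, 0.002], [-0.191, 0.982, -0.0], [-0.002, -0.001, -1.0]]
wrist_force: [0.2, 0.9, -3.9]
finger_gap: 49.6
grasp_force: 40.0
```

Call:
step_arm([
  [[-0.001,0,0],[0,0,0],-0.2],
  [[-0.001,0,0],[0,0,0],-0.2],
  [[0,0,0],[0,0,0],-0.2],
])

```text
clock: 22.5
position: [478.6, -66.8, 74.9]
eef_rot: [[-0.982, -0.191, -0.0], [-0.191, 0.982, -0.0], [0.0, -0.0, -1.0]]
wrist_force: [0.4, 0.3, -3.0]
finger_gap: 49.7
grasp_force: 40.0
```

```bash
python3 -c "
from h import *
ps()"
```

```text
t 22.50 press xyz [-41.4 -88.1  74.9] tool y ang 89.97 F press [ 0.4  0.2 -3. ] gap 49.7 j [ -10.7   18.2  127.    -0.    34.8 -111.7]
```

Call:
step_arm([
  [[-0.001,0,0.001],[0,0,0],-0.2],
  [[-0.001,0,0],[0,0,0],-0.2],
  [[0,0,0],[0,0,0],-0.2],
])

```text
clock: 22.8
position: [480.4, -66.4, 73.7]
eef_rot: [[-0.982, -0.191, -0.001], [-0.191, 0.982, 0.0], [0.001, 0.0, -1.0]]
wrist_force: [-1.0, -1.5, -3.5]
finger_gap: 49.7
grasp_force: 40.0
```

Call:
step_arm([
  [[-0.001,0,0],[0,0,0],-0.2],
  [[0,0,0],[0,0,0],-0.2],
])

```text
clock: 23.0
position: [480.4, -66.2, 73.5]
eef_rot: [[-0.982, -0.191, -0.003], [-0.191, 0.982, 0.0], [0.002, 0.001, -1.0]]
wrist_force: [-7.1, -4.2, -0.6]
finger_gap: 49.4
grasp_force: 40.0
```

Call:
step_arm([
  [[-0.001,0,0],[0,0,0],-0.2],
  [[0,0,0],[0,0,0],-0.2],
])

```text
clock: 23.2
position: [480.5, -66.1, 73.3]
eef_rot: [[-0.982, -0.191, -0.004], [-0.191, 0.982, 0.0], [0.004, 0.001, -1.0]]
wrist_force: [-12.8, -4.6, 3.2]
finger_gap: 49.4
grasp_force: 40.0
```

```bash
python3 -c "
from h import *
ps()"
```

```text
t 23.20 press xyz [-39.5 -87.7  73.3] tool y ang 89.99 F press [-13.4  -2.1   3.2] gap 49.4 j [-1.060e+01  1.860e+01  1.267e+02 -1.000e-01  3.500e+01 -1.115e+02]
```

Call:
step_arm([
  [[0.001,0,0],[0,0,0],-0.2],
  [[0,0,0.0008],[0,0,0],-0.2],
  [[0,0,0.0005],[0,0,0],-0.2],
  [[0,0,0],[0,0,0],0.25],
  [[0,0,0],[0,0,0],0.25],
])

```text
clock: 23.7
position: [482.1, -66.3, 72.8]
eef_rot: [[-0.982, -0.191, 0.001], [-0.191, 0.982, -0.0], [-0.001, -0.0, -1.0]]
wrist_force: [-0.1, 0.1, -0.1]
finger_gap: 56.9
grasp_force: 0.0
```

Call:
step_arm([
  [[0,0,0],[0,0,0],0.25],
  [[0,0,0],[0,0,0],0.25],
  [[0,0,-0.03],[0,0,0],0.25],
  [[0,0,-0.045],[0,0,0],-1],
  [[0,-0.02,-0.035],[0,0,0],-1],
])

```text
clock: 24.2
position: [485.1, -85.0, 184.3]
eef_rot: [[-0.981, -0.193, 0.0], [-0.193, 0.981, 0.0], [-0.0, 0.0, -1.0]]
wrist_force: [0.3, -0.5, 0.7]
finger_gap: 43.7
grasp_force: 0.0
```

Call:
step_arm([
  [[0,-0.021,0],[0,0,0],-1],
  [[0,0,0],[0,0,0],-1],
  [[0,0,0],[0,0,0],-1],
  [[0,0,0],[0,0,0],-1],
  [[0,0,0],[0,0,0],-1],
])

```text
clock: 24.7
position: [488.9, -105.8, 181.9]
eef_rot: [[-0.981, -0.192, -0.001], [-0.192, 0.981, 0.0], [0.001, 0.001, -1.0]]
wrist_force: [0.2, 0.1, -0.1]
finger_gap: 3.6
grasp_force: 0.0
```

```bash
python3 - <<'E'
from h import *
ps()
s=sense();P=(s["position"],s["eef_rot"]); im=get_image("wrist"); np.savez("w8.npz",p=P[0],R=P[1]);cv2.imwrite("w8.png",im)
screws(im,P)
E
```

```text
t 24.70 press xyz [ -38.8 -128.4  181.9] tool y ang 90.01 F press [ 0.2  0.1 -0.1] gap 3.6 j [ -14.9    8.2  123.8    0.    48.1 -115.9]
[312.2 185.5] 36 z59 [ -63.8 -100.4] z65 [ -65.  -101.1] [458. -84.]
[342.7 185.6] 34 z59 [-63.7 -73.5] z65 [-64.9 -74.7] [453.  -58.2]
[327.4 185.8] 9 z59 [-63.5 -87. ] z65 [-64.7 -87.9] [455.7 -71.1]
[381. 191.] 46 z59 [-58.9 -39. ] z65 [-60.3 -41. ] [451.1 -24.2]
[396.  191.3] 11 z59 [-58.7 -25.5] z65 [-60.  -27.8] [448.9 -11.2]
[410.6 191.1] 31 z59 [-58.9 -12.4] z65 [-60.2 -15. ] [446.2   1.3]
[376.8 236.2] 40 z59 [-16.1 -39. ] z65 [-18.3 -41. ] [492.3 -16.2]
[405.2 236.3] 32 z59 [-16.  -12.4] z65 [-18.2 -15. ] [487.4   9.3]
[310.4 237.4] 35 z59 [ -15.  -100.7] z65 [ -17.2 -101.3] [504.9 -75.2]
[339.6 237.5] 33 z59 [-14.9 -73.6] z65 [-17.2 -74.8] [499.9 -49.1]
[391.5 236.5] 8 z59 [-15.8 -25.3] z65 [-18.  -27.6] [490.  -3.]
[325.3 237.5] 6 z59 [-14.8 -86.8] z65 [-17.1 -87.8] [502.4 -61.8]
[262.1 300.1] 220 z59 [  51.1 -146.4] z65 [  47.3 -146.1] [ 576.9 -106.7]
[298.1 300. ] 224 z59 [  50.9 -111. ] z65 [  47.2 -111.4] [570.1 -72.7]
[381.2 278.6] 5 z59 [ 27.6 -30.9] z65 [ 24.4 -33. ] [ 5.327e+02 -2.000e-01]
[173.1 316.5] 21 z59 [  70.4 -236.5] z65 [  66.2 -234.1] [ 612.2 -189.5]
[108.9 322.7] 153 z59 [  78.5 -303.6] z65 [  74.1 -299.7] [ 632.6 -252.4]
[120.5 314.7] 6 z59 [  68.8 -290. ] z65 [  64.7 -286.5] [ 620.8 -241.2]
[123.3 316.2] 9 z59 [  70.6 -287.4] z65 [  66.4 -283.9] [ 622.  -238.3]
[152.5 323. ] 267 z59 [  78.2 -258.4] z65 [  73.8 -255.5] [ 623.8 -209.1]
[124.1 320.1] 7 z59 [  75.2 -287.3] z65 [  70.9 -283.7] [ 626.4 -237.3]
[ 87.3 330.4] 21 z59 [  88.3 -328. ] z65 [  83.7 -323.6] [ 646.6 -274. ]
[101.2 329. ] 6 z59 [  86.3 -313. ] z65 [  81.7 -308.9] [ 641.8 -260. ]
[138.  329.3] 6 z59 [  86.  -274.4] z65 [  81.5 -271.2] [ 634.4 -223. ]
[142.2 329.5] 6 z59 [  86.2 -270.1] z65 [  81.7 -267. ] [ 633.7 -218.8]
```

Both flasks are square and on the rail. I descend behind the deep flask above the foot and push.

Call:
step_arm([
  [[0.001,0,0.04],[0,0,0],-1],
  [[0,0,0.035],[0,0,0],-1],
  [[0,0,0.023],[0,0,0],-1],
  [[0,0,0.009],[0,0,0],-1],
  [[0,0,0],[0,0,0],-1],
])

```text
clock: 25.25
position: [487.8, -106.3, 74.7]
eef_rot: [[-0.982, -0.191, -0.002], [-0.191, 0.982, 0.001], [0.002, 0.001, -1.0]]
wrist_force: [1.2, -0.2, 0.9]
finger_gap: 0.5
grasp_force: 0.0
```

Call:
step_arm([
  [[0,0.003,0],[0,0,0],-1],
  [[0,0.003,0],[0,0,0],-1],
  [[0,0.003,0],[0,0,0],-1],
  [[0,0.003,0],[0,0,0],-1],
  [[0,0.003,0],[0,0,0],-1],
])

```text
clock: 25.75
position: [486.0, -91.8, 76.2]
eef_rot: [[-0.982, -0.191, 0.001], [-0.191, 0.982, -0.0], [-0.001, -0.001, -1.0]]
wrist_force: [1.1, -3.8, 3.2]
finger_gap: 0.3
grasp_force: 2.0
```

```bash
python3 -c "
from h import *
ps()"
```

```text
t 25.75 press xyz [ -38.9 -114.1   76.2] tool y ang 89.98 F press [ 0.4 -3.9  3.2] gap 0.3 j [ -13.4   18.9  125.8   -0.    35.3 -114.4]
```

Call:
step_arm([
  [[0,0.001,0.0015],[0,0,0],-1],
  [[0,0.002,0],[0,0,0],-1],
  [[0,0.002,0],[0,0,0],-1],
  [[0,0.001,0],[0,0,0],-1],
  [[0,0.001,0],[0,0,0],-1],
])

```text
clock: 26.25
position: [484.4, -85.1, 74.2]
eef_rot: [[-0.982, -0.191, 0.0], [-0.191, 0.982, -0.0], [-0.0, -0.0, -1.0]]
wrist_force: [0.7, -5.1, 6.7]
finger_gap: 0.6
grasp_force: 3.1
```

Call:
step_arm([
  [[0,0.001,0],[0,0,0],-1],
  [[0,0.001,0],[0,0,0],-1],
  [[0,0,0],[0,0,0],-1],
])

```text
clock: 26.55
position: [483.6, -82.9, 73.8]
eef_rot: [[-0.982, -0.191, -0.0], [-0.191, 0.982, 0.0], [0.0, 0.0, -1.0]]
wrist_force: [2.5, -3.5, -0.0]
finger_gap: 0.2
grasp_force: 1.6
```

```bash
python3 -c "
from h import *
ps()"
```

```text
t 26.55 press xyz [ -39.7 -104.8   73.8] tool y ang 89.97 F press [ 1.8 -3.9 -0. ] gap 0.2 j [ -12.5   18.9  126.2    0.    35.  -113.5]
```

Call:
step_arm([
  [[0,0.001,0],[0,0,0],-1],
  [[0,0.0005,0],[0,0,0],-1],
  [[0,0,0],[0,0,0],-1],
])

```text
clock: 26.85
position: [483.1, -81.4, 73.8]
eef_rot: [[-0.982, -0.191, -0.001], [-0.191, 0.982, 0.0], [0.001, 0.0, -1.0]]
wrist_force: [0.5, -2.0, -1.0]
finger_gap: 0.7
grasp_force: 0.7
```

Call:
step_arm([
  [[0,0.0005,0],[0,0,0],-1],
  [[0,0.0005,0],[0,0,0],-1],
  [[0,0,0],[0,0,0],-1],
])

```text
clock: 27.15
position: [483.2, -80.5, 74.0]
eef_rot: [[-0.982, -0.191, -0.0], [-0.191, 0.982, 0.0], [0.0, 0.0, -1.0]]
wrist_force: [-0.5, -1.2, -1.3]
finger_gap: 0.4
grasp_force: 0.8
```

```bash
python3 -c "
from h import *
ps()"
```

```text
t 27.15 press xyz [ -39.6 -102.4   74. ] tool y ang 89.97 F press [-0.7 -1.1 -1.3] gap 0.4 j [ -12.2   18.8  126.3    0.    34.9 -113.2]
```

```bash
python3 - <<'E' | head -14
from h import *
s=sense();P=(s["position"],s["eef_rot"]); im=get_image("wrist"); np.savez("w9.npz",p=P[0],R=P[1]);cv2.imwrite("w9.png",im)
screws(im,P)
E
```

```text
[372.8 227.7] 104 z59 [-62.5 -51.6] z65 [-64.6 -53.5] [449.3 -37.3]
[324.3 229.6] 138 z59 [-61.4 -78.5] z65 [-63.6 -79.4] [455.2 -62.5]
[349.2 228.7] 26 z59 [-62.  -64.7] z65 [-64.1 -66.1] [452.2 -49.5]
[447.8 233.4] 103 z59 [-59.1  -9. ] z65 [-61.3 -12.5] [444.6   3.6]
[400.9 234. ] 142 z59 [-58.8 -35.6] z65 [-61. -38.] [449.8 -21.4]
[424.7 233.6] 22 z59 [-59.  -22.1] z65 [-61.2 -25.1] [447.2  -8.8]
[268.5 299.4] 197 z59 [ -17.6 -109.7] z65 [ -21.4 -109.4] [502.4 -83.9]
[291.7 299.9] 184 z59 [-17.3 -96. ] z65 [-21.1 -96.2] [500.2 -70.9]
[185.5 278. ] 8 z59 [ -31.6 -157.8] z65 [ -34.8 -155.8] [ 498.1 -132. ]
[374.7 278.3] 9 z59 [-31.4 -47.9] z65 [-34.6 -49.9] [478. -28.]
[379.6 310.6] 17 z59 [ -9.7 -42.9] z65 [-13.8 -45.1] [497.6 -19.3]
[180.5 311.6] 15 z59 [  -9.  -162.9] z65 [ -13.1 -160.7] [ 520.3 -132.6]
```

Call:
step_arm([
  [[0,-0.0005,0],[0,0,0],-1],
  [[0,-0.0005,0],[0,0,0],-1],
  [[0,-0.001,0],[0,0,0],-1],
  [[0,-0.001,0],[0,0,0],-1],
  [[0,-0.002,0],[0,0,0],-1],
])

```text
clock: 27.7
position: [484.3, -85.6, 74.0]
eef_rot: [[-0.982, -0.191, -0.0], [-0.191, 0.982, 0.0], [0.0, 0.0, -1.0]]
wrist_force: [0.6, -0.8, -1.4]
finger_gap: 0.3
grasp_force: 0.4
```

Call:
step_arm([
  [[0,-0.003,0],[0,0,0],-1],
  [[0,-0.003,0],[0,0,0],-1],
  [[0,0,-0.04],[0,0,0],-1],
  [[0,0,-0.04],[0,0,0],-1],
  [[0,0,-0.04],[0,0,0],-1],
])

```text
clock: 28.2
position: [485.0, -91.5, 195.3]
eef_rot: [[-0.982, -0.191, -0.001], [-0.191, 0.982, 0.0], [0.001, 0.0, -1.0]]
wrist_force: [0.3, -0.7, -0.2]
finger_gap: 0.5
grasp_force: 0.0
```

Call:
step_arm([
  [[0,0,0],[0,0,0],-1],
  [[0,0,0],[0,0,0],-1],
])

```text
clock: 28.4
position: [485.7, -91.6, 194.7]
eef_rot: [[-0.982, -0.191, 0.002], [-0.191, 0.982, -0.0], [-0.002, -0.001, -1.0]]
wrist_force: [-0.5, 0.1, 0.4]
finger_gap: 0.4
grasp_force: 0.0
```

```bash
python3 - <<'E' | head -14
from h import *
ps()
s=sense();P=(s["position"],s["eef_rot"]); im=get_image("wrist"); np.savez("w10.npz",p=P[0],R=P[1]);cv2.imwrite("w10.png",im)
screws(im,P)
E
```

```text
t 28.40 press xyz [ -39.2 -113.8  194.7] tool y ang 89.97 F press [-0.4  0.2  0.4] gap 0.4 j [ -13.4    6.4  124.2    0.    49.4 -114.4]
[306.3 183. ] 32 z59 [-63.6 -90.1] z65 [-64.8 -90.7] [456.2 -73.8]
[321.4 183. ] 8 z59 [-63.6 -76.3] z65 [-64.8 -77.1] [453.6 -60.5]
[335.7 183. ] 31 z59 [-63.6 -63. ] z65 [-64.8 -64.1] [451.1 -47.7]
[361.6 187.9] 39 z59 [-59.  -38.8] z65 [-60.3 -40.4] [451.  -23.6]
[390.1 188.2] 29 z59 [-58.8 -12.1] z65 [-60.1 -14.2] [446.2   2.1]
[376.3 188.1] 7 z59 [-58.9 -25. ] z65 [-60.1 -26.9] [448.6 -10.4]
[305.4 232.4] 31 z59 [-15.3 -89.9] z65 [-17.5 -90.4] [502.6 -64.5]
[358.2 231.2] 33 z59 [-16.5 -38.9] z65 [-18.6 -40.5] [491.9 -15.7]
[385.9 231.4] 27 z59 [-16.2 -12. ] z65 [-18.4 -14.2] [487.1  10.1]
[319.4 232.7] 7 z59 [-14.9 -76.4] z65 [-17.1 -77.2] [500.4 -51.4]
[333.3 232.9] 25 z59 [-14.7 -62.9] z65 [-16.9 -64. ] [498.1 -38.5]
[372.3 231.5] 6 z59 [-16.1 -25.2] z65 [-18.3 -27.1] [489.6  -2.5]
[268.5 299.3] 196 z59 [  58.2 -126.3] z65 [  54.4 -126. ] [580.  -85.7]
```

The deep flask had only leaned under the high push and stands upright again, square and 5–6 mm short of the shallow one. The foot presses low and central, so the wheel's early travel will bring the pack flush before dead centre. I turn the tool for the handle.

Call:
step_arm([
  [[0,0,0],[0,0,0.138],0],
  [[0,0,0],[0,0,0.138],0],
  [[0,0,0],[0,0,0.138],0],
  [[0,0,0],[0,0,0.138],0],
  [[0,0,0],[0,0,0.138],0],
])

```text
clock: 28.95
position: [484.5, -91.3, 192.3]
eef_rot: [[-0.876, 0.482, -0.003], [0.482, 0.876, 0.001], [0.003, -0.001, -1.0]]
wrist_force: [0.2, -0.3, -0.1]
finger_gap: 37.7
grasp_force: 0.0
```

Call:
step_arm([
  [[0,0,0],[0,0,0.138],0],
  [[0,0,0],[0,0,0.138],0],
  [[0,0,0],[0,0,0.138],0],
  [[0,0,0],[0,0,0.138],0],
  [[0,0,0],[0,0,0.138],0],
])

```text
clock: 29.45
position: [484.5, -91.3, 192.3]
eef_rot: [[-0.368, 0.93, -0.003], [0.93, 0.368, 0.001], [0.002, -0.003, -1.0]]
wrist_force: [0.9, 0.6, 1.0]
finger_gap: 45.9
grasp_force: 0.0
```

Call:
step_arm([
  [[0,0,0],[0,0,0.138],0],
  [[0,0,0],[0,0,0.138],0],
  [[0,0,0],[0,0,0.138],0],
  [[0,0,0],[0,0,0.138],0],
  [[0,0,0],[0,0,0.138],0],
])

```text
clock: 29.95
position: [484.5, -91.3, 192.3]
eef_rot: [[0.308, 0.952, -0.003], [0.952, -0.308, 0.001], [-0.0, -0.003, -1.0]]
wrist_force: [0.4, 0.0, -0.1]
finger_gap: 45.4
grasp_force: 0.0
```

Call:
step_arm([
  [[0,0,0],[0,0,0.138],0],
  [[0,0,0],[0,0,0.138],0],
  [[0,0,0],[0,0,0.138],0],
  [[0,0,0],[0,0,0.138],0],
  [[0,0,0],[0,0,0.138],0],
])

```text
clock: 30.45
position: [484.5, -91.2, 192.3]
eef_rot: [[0.843, 0.538, -0.003], [0.538, -0.843, 0.001], [-0.002, -0.002, -1.0]]
wrist_force: [-0.6, -0.9, 0.3]
finger_gap: 45.6
grasp_force: 0.0
```

Call:
step_arm([
  [[0,0,0],[0,0,0.138],0],
  [[0,0,0],[0,0,0.138],0],
  [[0,0,0],[0,0,0.138],0],
  [[0,0,0],[0,0,0.138],0],
  [[0,0,0],[0,0,0],0],
])

```text
clock: 30.95
position: [484.5, -91.3, 192.5]
eef_rot: [[1.0, 0.02, -0.003], [0.02, -1.0, 0.001], [-0.003, -0.001, -1.0]]
wrist_force: [-0.3, 0.0, -0.1]
finger_gap: 45.4
grasp_force: 0.0
```

```bash
python3 - <<'E'
from h import *
ps()
s=sense();P=(s["position"],s["eef_rot"]); im=get_image("wrist"); np.savez("w11.npz",p=P[0],R=P[1]);cv2.imwrite("w11.png",im)
q=np.load("press.npy");Rz=R.from_euler('z',q[2]).as_matrix()
W=lambda p:Rz@np.array(p,float)+[q[0],q[1],0]
for p in [(-60,-185,125),(-60,-185,80),(-41,-230.5,84)]: print(p,proj("wrist",W(p)[None],P).round(1))
E
```

```text
t 30.95 press xyz [ -40.3 -113.2  192.5] tool y ang -99.92 F press [-0.2  0.1 -0.1] gap 45.4 j [-13.4   6.6 124.2   0.   49.3  75.5]
(-60, -185, 125) [[379.3 240. ]]
(-60, -185, 80) [[363.7 221.1]]
(-41, -230.5, 84) [[416.2 192.7]]
```

```bash
python3 - <<'E'
from h import *
im=cv2.imread("w11.png")
ox,oy,f=310,130,4.5
t=cv2.resize(im[oy:260,ox:480],None,fx=f,fy=f,interpolation=cv2.INTER_CUBIC)
for k in range(0,170,10): cv2.putText(t,str(ox+k),(int(k*f),10),0,.35,(0,0,255)); cv2.line(t,(int(k*f),12),(int(k*f),18),(0,0,255))
for k in range(0,130,10): cv2.putText(t,str(oy+k),(0,int(k*f)+4),0,.35,(0,0,255))
cv2.imwrite("pics/w11c.png",t)
E
```

```text
(no output)
```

View pics/w11c.png

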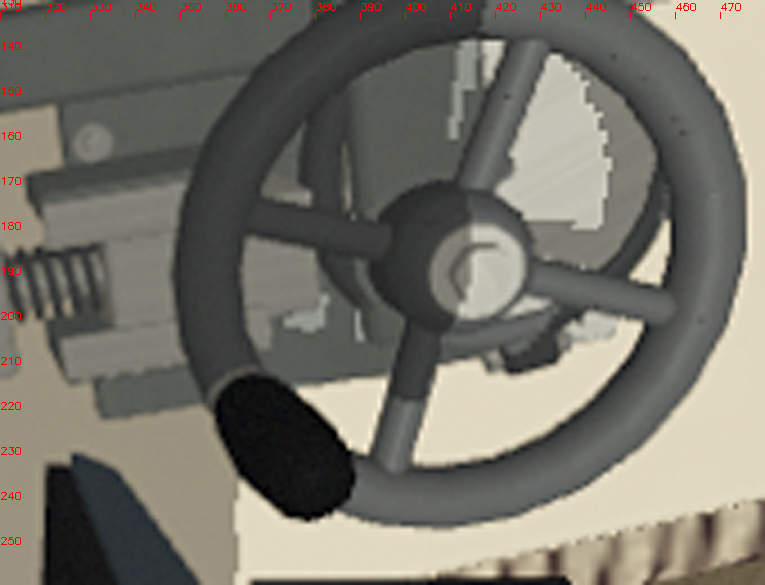

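The handle runs from (250,400) at its foot to (318,480) at its top in the crop, and the hub top is at (480,270). All agree with the estimate within about 2 mm.

```bash
python3 - <<'E'
from h import *
d=np.load("w11.npz");P=(d["p"],d["R"]);q=np.load("press.npy");Rz=R.from_euler('z',q[2]).as_matrix()
C=lambda p:np.array([310+p[0]/4.5,130+p[1]/4.5])
pw=lambda p,z:((at("wrist",[C(p)],z,P)-[q[0],q[1],0])@Rz)[0].round(1)
print("handle",pw((250,400),82),pw((316,479),123),"hub",pw((480,270),84),"rim c",pw((460,265),70))
E
cat > arc.py <<'E'
import sys,json,numpy as np
# arc a0 a1 n phi0 phi1 : press-frame handle angle (deg), tool y angle (deg)
def rows(a0,a1,n,p0,p1,r=50,g=-0.45):
    out=[];A=np.radians(np.linspace(a0,a1,n+1));F=np.radians(np.linspace(p0,p1,n+1))
    for i in range(n):
        d=r*(np.array([np.cos(A[i+1]),np.sin(A[i+1])])-[np.cos(A[i]),np.sin(A[i])])
        f=F[i]; x=np.array([-np.sin(f),np.cos(f)]); y=np.array([np.cos(f),np.sin(f)])
        out.append([[round(float(d@x)/1000,4),round(float(d@y)/1000,4),0],[0,0,round(-float(F[i+1]-F[i]),4)],g])
    return out
if __name__=="__main__":
    a=list(map(float,sys.argv[1:])); a[2]=int(a[2])
    R=rows(*a)
    for i in range(0,len(R),5): print(json.dumps(R[i:i+5]))
E
```

```text
handle [ -57.5 -186.3   82. ] [ -58.2 -186.4  123. ] hub [ -38.7 -231.    84. ] rim c [ -41.2 -232.8   70. ]
```

Call:
step_arm([
  [[-0.0031,0.037,0],[0,0,0],0],
  [[-0.0031,0.0373,0],[0,0,0],0],
  [[0,0,0.03],[0,0,0],0],
  [[0,0,0.03],[0,0,0],0],
  [[0,0,0.0225],[0,0,0],0],
])

```text
clock: 31.5
position: [479.8, -165.8, 109.3]
eef_rot: [[1.0, 0.026, -0.002], [0.026, -1.0, 0.001], [-0.002, -0.001, -1.0]]
wrist_force: [0.8, -0.9, -0.8]
finger_gap: 45.5
grasp_force: 0.0
```

Call:
step_arm([
  [[0,0,0],[0,0,0],-0.3],
  [[0,0,0],[0,0,0],-0.5],
  [[0,0,0],[0,0,0],-0.55],
  [[0,0,0],[0,0,0],-0.55],
], squeeze=5)

```text
clock: 31.9
position: [481.5, -166.0, 112.7]
eef_rot: [[1.0, 0.023, 0.002], [0.023, -1.0, -0.001], [0.002, 0.001, -1.0]]
wrist_force: [0.1, -0.3, 0.1]
finger_gap: 21.0
grasp_force: 0.0
```

```bash
python3 -c "
from h import *
ps()"; python3 arc.py 112.6 142.6 15 -100 -85
```

```text
t 31.90 press xyz [ -57.6 -186.   112.7] tool y ang -99.73 F press [ 0.1 -0.3  0.1] gap 21.0 j [-21.6  15.9 124.   -0.   40.   67. ]
[[[-0.0015, 0.001, 0], [0, 0, -0.0175], -0.45], [[-0.0014, 0.001, 0], [0, 0, -0.0175], -0.45], [[-0.0014, 0.001, 0], [0, 0, -0.0175], -0.45], [[-0.0014, 0.001, 0], [0, 0, -0.0175], -0.45], [[-0.0014, 0.0011, 0], [0, 0, -0.0175], -0.45]]
[[[-0.0014, 0.0011, 0], [0, 0, -0.0175], -0.45], [[-0.0013, 0.0011, 0], [0, 0, -0.0175], -0.45], [[-0.0013, 0.0011, 0], [0, 0, -0.0175], -0.45], [[-0.0013, 0.0012, 0], [0, 0, -0.0175], -0.45], [[-0.0013, 0.0012, 0], [0, 0, -0.0175], -0.45]]
[[[-0.0013, 0.0012, 0], [0, 0, -0.0175], -0.45], [[-0.0012, 0.0012, 0], [0, 0, -0.0175], -0.45], [[-0.0012, 0.0012, 0], [0, 0, -0.0175], -0.45], [[-0.0012, 0.0013, 0], [0, 0, -0.0175], -0.45], [[-0.0012, 0.0013, 0], [0, 0, -0.0175], -0.45]]
```

```bash
python3 arc.py 112.6 202.6 30 -100 -52 50 -0.55
```

```text
[[[-0.0022, 0.0015, 0], [0, 0, -0.0279], -0.55], [[-0.0021, 0.0015, 0], [0, 0, -0.0279], -0.55], [[-0.0021, 0.0016, 0], [0, 0, -0.0279], -0.55], [[-0.0021, 0.0016, 0], [0, 0, -0.0279], -0.55], [[-0.002, 0.0017, 0], [0, 0, -0.0279], -0.55]]
[[[-0.002, 0.0017, 0], [0, 0, -0.0279], -0.55], [[-0.0019, 0.0018, 0], [0, 0, -0.0279], -0.55], [[-0.0019, 0.0018, 0], [0, 0, -0.0279], -0.55], [[-0.0018, 0.0019, 0], [0, 0, -0.0279], -0.55], [[-0.0018, 0.0019, 0], [0, 0, -0.0279], -0.55]]
[[[-0.0017, 0.0019, 0], [0, 0, -0.0279], -0.55], [[-0.0017, 0.002, 0], [0, 0, -0.0279], -0.55], [[-0.0017, 0.002, 0], [0, 0, -0.0279], -0.55], [[-0.0016, 0.0021, 0], [0, 0, -0.0279], -0.55], [[-0.0015, 0.0021, 0], [0, 0, -0.0279], -0.55]]
[[[-0.0015, 0.0021, 0], [0, 0, -0.0279], -0.55], [[-0.0014, 0.0022, 0], [0, 0, -0.0279], -0.55], [[-0.0014, 0.0022, 0], [0, 0, -0.0279], -0.55], [[-0.0013, 0.0023, 0], [0, 0, -0.0279], -0.55], [[-0.0013, 0.0023, 0], [0, 0, -0.0279], -0.55]]
[[[-0.0012, 0.0023, 0], [0, 0, -0.0279], -0.55], [[-0.0012, 0.0023, 0], [0, 0, -0.0279], -0.55], [[-0.0011, 0.0024, 0], [0, 0, -0.0279], -0.55], [[-0.0011, 0.0024, 0], [0, 0, -0.0279], -0.55], [[-0.001, 0.0024, 0], [0, 0, -0.0279], -0.55]]
[[[-0.0009, 0.0024, 0], [0, 0, -0.0279], -0.55], [[-0.0009, 0.0025, 0], [0, 0, -0.0279], -0.55], [[-0.0008, 0.0025, 0], [0, 0, -0.0279], -0.55], [[-0.0008, 0.0025, 0], [0, 0, -0.0279], -0.55], [[-0.0007, 0.0025, 0], [0, 0, -0.0279], -0.55]]
```

Call:
step_arm([
  [[-0.0022,0.0015,0],[0,0,-0.028],-0.55],
  [[-0.0021,0.0015,0],[0,0,-0.028],-0.55],
  [[-0.0021,0.0016,0],[0,0,-0.028],-0.55],
  [[-0.0021,0.0016,0],[0,0,-0.028],-0.55],
  [[-0.002,0.0017,0],[0,0,-0.028],-0.55],
])

```text
clock: 32.4
position: [471.2, -174.0, 112.4]
eef_rot: [[0.987, 0.163, 0.001], [0.163, -0.987, 0.001], [0.001, -0.001, -1.0]]
wrist_force: [-0.0, 9.5, 4.4]
finger_gap: 20.5
grasp_force: 4.7
```

Call:
step_arm([
  [[-0.002,0.0017,0],[0,0,-0.028],-0.55],
  [[-0.0019,0.0018,0],[0,0,-0.028],-0.55],
  [[-0.0019,0.0018,0],[0,0,-0.028],-0.55],
  [[-0.0018,0.0019,0],[0,0,-0.028],-0.55],
  [[-0.0018,0.0019,0],[0,0,-0.028],-0.55],
])

```text
clock: 32.9
position: [463.6, -184.8, 112.3]
eef_rot: [[0.954, 0.299, -0.0], [0.299, -0.954, 0.001], [0.0, -0.001, -1.0]]
wrist_force: [-3.1, 8.1, 6.6]
finger_gap: 22.1
grasp_force: 5.0
```

```bash
cat >> h.py <<'E'
def wh():
    s=sense();q=np.load("press.npy");Rz=R.from_euler('z',q[2]).as_matrix()
    p=Rz.T@(s["position"]-[q[0],q[1],0]);d=p[:2]-[-40,-231.3];a=np.arctan2(d[1],d[0]);F=Rz.T@s["wrist_force"]
    e=Rz.T@s["eef_rot"]
    print("t %.2f ang %.1f r %.1f tooly %.1f z %.1f Ft %.1f Fr %.1f"%(s["clock"],np.degrees(a)%360,np.hypot(*d),np.degrees(np.arctan2(e[1,1],e[0,1])),p[2],F[0]*-np.sin(a)+F[1]*np.cos(a),F[0]*np.cos(a)+F[1]*np.sin(a)),"Ftool",(s["eef_rot"].T@s["wrist_force"]).round(1),"gap %.1f"%s["finger_gap"])
E
python3 -c "
from h import *
wh()"
```

```text
t 32.90 ang 142.0 r 49.2 tooly -83.7 z 112.3 Ft -5.8 Fr 6.5 Ftool [-0.6 -8.7 -6.6] gap 22.1
```

Call:
step_arm([
  [[-0.0017,0.0019,0],[0,0,-0.028],-0.55],
  [[-0.0017,0.002,0],[0,0,-0.028],-0.55],
  [[-0.0017,0.002,0],[0,0,-0.028],-0.55],
  [[-0.0016,0.0021,0],[0,0,-0.028],-0.55],
  [[-0.0015,0.0021,0],[0,0,-0.028],-0.55],
])

```text
clock: 33.4
position: [459.2, -197.0, 112.3]
eef_rot: [[0.903, 0.429, -0.001], [0.429, -0.903, 0.001], [-0.0, -0.001, -1.0]]
wrist_force: [-3.9, 9.0, 7.9]
finger_gap: 25.1
grasp_force: 5.0
```

Call:
step_arm([
  [[-0.0015,0.0021,0],[0,0,-0.028],-0.55],
  [[-0.0014,0.0022,0],[0,0,-0.028],-0.55],
  [[-0.0014,0.0022,0],[0,0,-0.028],-0.55],
  [[-0.0013,0.0023,0],[0,0,-0.028],-0.55],
  [[-0.0013,0.0023,0],[0,0,-0.028],-0.55],
])

```text
clock: 33.9
position: [458.2, -210.0, 112.1]
eef_rot: [[0.834, 0.551, -0.002], [0.551, -0.834, 0.001], [-0.001, -0.002, -1.0]]
wrist_force: [-6.6, 8.3, 7.1]
finger_gap: 29.1
grasp_force: 5.0
```

```bash
python3 -c "
from h import *
wh()"
```

```text
t 33.90 ang 172.3 r 49.4 tooly -67.6 z 112.1 Ft -8.7 Fr 6.1 Ftool [ -1.  -10.6  -7. ] gap 29.1
```

Call:
step_arm([
  [[-0.0012,0.0023,0],[0,0,-0.028],-0.55],
  [[-0.0012,0.0023,0],[0,0,-0.028],-0.55],
  [[-0.0011,0.0024,0],[0,0,-0.028],-0.55],
  [[-0.0011,0.0024,0],[0,0,-0.028],-0.55],
  [[-0.001,0.0024,0],[0,0,-0.028],-0.55],
])

```text
clock: 34.4
position: [460.5, -222.8, 112.1]
eef_rot: [[0.749, 0.662, -0.002], [0.662, -0.749, 0.001], [-0.001, -0.002, -1.0]]
wrist_force: [-8.3, 6.2, 8.5]
finger_gap: 33.9
grasp_force: 5.0
```

Call:
step_arm([
  [[-0.0009,0.0024,0],[0,0,-0.028],-0.55],
  [[-0.0009,0.0025,0],[0,0,-0.028],-0.55],
  [[-0.0008,0.0025,0],[0,0,-0.028],-0.55],
  [[-0.0008,0.0025,0],[0,0,-0.028],-0.55],
  [[-0.0007,0.0025,0],[0,0,-0.028],-0.55],
])

```text
clock: 34.9
position: [466.1, -234.5, 112.0]
eef_rot: [[0.649, 0.76, -0.002], [0.76, -0.649, 0.001], [-0.001, -0.003, -1.0]]
wrist_force: [-8.4, 4.6, 6.7]
finger_gap: 40.5
grasp_force: 5.0
```

```bash
python3 -c "
from h import *
wh()"; python3 arc.py 202.6 262.6 20 -52 -20 50 -0.55;
```

```text
t 34.90 ang 202.6 r 49.6 tooly -51.5 z 112.0 Ft -8.5 Fr 4.4 Ftool [-1.9 -9.4 -6.7] gap 40.5
[[[-0.0006, 0.0025, 0], [0, 0, -0.0279], -0.55], [[-0.0006, 0.0026, 0], [0, 0, -0.0279], -0.55], [[-0.0005, 0.0026, 0], [0, 0, -0.0279], -0.55], [[-0.0004, 0.0026, 0], [0, 0, -0.0279], -0.55], [[-0.0004, 0.0026, 0], [0, 0, -0.0279], -0.55]]
[[[-0.0003, 0.0026, 0], [0, 0, -0.0279], -0.55], [[-0.0003, 0.0026, 0], [0, 0, -0.0279], -0.55], [[-0.0002, 0.0026, 0], [0, 0, -0.0279], -0.55], [[-0.0001, 0.0026, 0], [0, 0, -0.0279], -0.55], [[-0.0001, 0.0026, 0], [0, 0, -0.0279], -0.55]]
[[[0.0, 0.0026, 0], [0, 0, -0.0279], -0.55], [[0.0001, 0.0026, 0], [0, 0, -0.0279], -0.55], [[0.0001, 0.0026, 0], [0, 0, -0.0279], -0.55], [[0.0002, 0.0026, 0], [0, 0, -0.0279], -0.55], [[0.0003, 0.0026, 0], [0, 0, -0.0279], -0.55]]
[[[0.0003, 0.0026, 0], [0, 0, -0.0279], -0.55], [[0.0004, 0.0026, 0], [0, 0, -0.0279], -0.55], [[0.0005, 0.0026, 0], [0, 0, -0.0279], -0.55], [[0.0005, 0.0026, 0], [0, 0, -0.0279], -0.55], [[0.0006, 0.0026, 0], [0, 0, -0.0279], -0.55]]
```

The handle pushed the trailing finger open because the squeeze was too low, so it lags by about 13°. I stiffen the fingers and close up gradually.

Call:
step_arm([
  [[0,0,0],[0,0,0],-0.2],
  [[0,0,0],[0,0,0],-0.3],
  [[0,0,0],[0,0,0],-0.4],
  [[0,0,0],[0,0,0],-0.5],
  [[0,0,0],[0,0,0],-0.6],
], squeeze=35)

```text
clock: 35.4
position: [464.6, -234.1, 111.2]
eef_rot: [[0.65, 0.76, -0.005], [0.76, -0.65, 0.002], [-0.002, -0.005, -1.0]]
wrist_force: [-12.2, 1.4, -0.7]
finger_gap: 19.0
grasp_force: 5.2
```

Call:
step_arm([
  [[0,0,0],[0,0,0],-0.6],
  [[0,0,0],[0,0,0],-0.6],
  [[0,0,0],[0,0,0],-0.6],
])

```text
clock: 35.7
position: [464.8, -234.2, 111.2]
eef_rot: [[0.65, 0.76, -0.005], [0.76, -0.65, 0.002], [-0.002, -0.005, -1.0]]
wrist_force: [-13.1, 1.4, 0.6]
finger_gap: 18.4
grasp_force: 5.9
```

```bash
python3 -c "
from h import *
wh()"
```

```text
t 35.70 ang 201.3 r 50.6 tooly -51.6 z 111.2 Ft -8.2 Fr 10.3 Ftool [ -7.4 -10.9  -0.5] gap 18.4
```

Call:
step_arm([
  [[-0.0006,0.0025,0],[0,0,-0.028],-0.6],
  [[-0.0006,0.0026,0],[0,0,-0.028],-0.6],
  [[-0.0005,0.0026,0],[0,0,-0.028],-0.6],
  [[-0.0004,0.0026,0],[0,0,-0.028],-0.6],
  [[-0.0004,0.0026,0],[0,0,-0.028],-0.6],
])

```text
clock: 36.2
position: [473.6, -244.2, 111.2]
eef_rot: [[0.537, 0.844, -0.005], [0.844, -0.537, 0.002], [-0.001, -0.005, -1.0]]
wrist_force: [-13.3, -0.8, -0.4]
finger_gap: 17.9
grasp_force: 5.8
```

```bash
python3 -c "
from h import *
wh()"
```

```text
t 36.20 ang 216.6 r 50.3 tooly -43.5 z 111.2 Ft -9.3 Fr 9.5 Ftool [ -7.8 -10.8   0.5] gap 17.9
```

Call:
step_arm([
  [[-0.0003,0.0026,0],[0,0,-0.028],-0.6],
  [[-0.0003,0.0026,0],[0,0,-0.028],-0.6],
  [[-0.0002,0.0026,0],[0,0,-0.028],-0.6],
  [[-0.0001,0.0026,0],[0,0,-0.028],-0.6],
  [[-0.0001,0.0026,0],[0,0,-0.028],-0.6],
])

```text
clock: 36.7
position: [484.7, -251.7, 111.3]
eef_rot: [[0.414, 0.91, -0.004], [0.91, -0.414, 0.001], [-0.001, -0.004, -1.0]]
wrist_force: [-12.9, -2.1, -0.2]
finger_gap: 18.4
grasp_force: 6.0
```

```bash
python3 -c "
from h import *
wh()"
```

```text
t 36.70 ang 231.9 r 50.1 tooly -35.5 z 111.3 Ft -10.6 Fr 7.7 Ftool [ -7.2 -10.9   0.3] gap 18.4
```

Call:
step_arm([
  [[0,0.0026,0],[0,0,-0.028],-0.6],
  [[0.0001,0.0026,0],[0,0,-0.028],-0.6],
  [[0.0001,0.0026,0],[0,0,-0.028],-0.6],
])

```text
clock: 37.0
position: [491.4, -254.6, 111.2]
eef_rot: [[0.336, 0.942, -0.005], [0.942, -0.336, 0.001], [-0.001, -0.005, -1.0]]
wrist_force: [-19.0, -5.3, 2.4]
finger_gap: 18.2
grasp_force: 7.8
```

```bash
python3 -c "
from h import *
wh()"
```

```text
t 37.00 ang 240.3 r 50.2 tooly -30.7 z 111.2 Ft -16.3 Fr 11.1 Ftool [-11.3 -16.1  -2.3] gap 18.2
```

Call:
step_arm([
  [[0.0002,0.0026,0],[0,0,-0.028],-0.6],
  [[0.0003,0.0026,0],[0,0,-0.028],-0.6],
  [[0.0003,0.0026,0],[0,0,-0.028],-0.6],
])

```text
clock: 37.3
position: [499.1, -256.5, 111.2]
eef_rot: [[0.255, 0.967, -0.005], [0.967, -0.255, 0.001], [-0.0, -0.005, -1.0]]
wrist_force: [-16.5, -6.6, 1.2]
finger_gap: 18.6
grasp_force: 7.7
```

```bash
python3 - <<'E'
from h import *
wh()
E
python3 arc.py 249 309 30 -27 0 50 -0.6
```

```text
t 37.30 ang 249.3 r 50.1 tooly -25.8 z 111.2 Ft -15.2 Fr 9.2 Ftool [-10.6 -14.3  -1.2] gap 18.6
[[[0.0002, 0.0017, 0], [0, 0, -0.0157], -0.6], [[0.0002, 0.0017, 0], [0, 0, -0.0157], -0.6], [[0.0003, 0.0017, 0], [0, 0, -0.0157], -0.6], [[0.0003, 0.0017, 0], [0, 0, -0.0157], -0.6], [[0.0003, 0.0017, 0], [0, 0, -0.0157], -0.6]]
[[[0.0004, 0.0017, 0], [0, 0, -0.0157], -0.6], [[0.0004, 0.0017, 0], [0, 0, -0.0157], -0.6], [[0.0004, 0.0017, 0], [0, 0, -0.0157], -0.6], [[0.0005, 0.0017, 0], [0, 0, -0.0157], -0.6], [[0.0005, 0.0017, 0], [0, 0, -0.0157], -0.6]]
[[[0.0005, 0.0017, 0], [0, 0, -0.0157], -0.6], [[0.0006, 0.0016, 0], [0, 0, -0.0157], -0.6], [[0.0006, 0.0016, 0], [0, 0, -0.0157], -0.6], [[0.0006, 0.0016, 0], [0, 0, -0.0157], -0.6], [[0.0007, 0.0016, 0], [0, 0, -0.0157], -0.6]]
[[[0.0007, 0.0016, 0], [0, 0, -0.0157], -0.6], [[0.0007, 0.0016, 0], [0, 0, -0.0157], -0.6], [[0.0008, 0.0016, 0], [0, 0, -0.0157], -0.6], [[0.0008, 0.0016, 0], [0, 0, -0.0157], -0.6], [[0.0008, 0.0015, 0], [0, 0, -0.0157], -0.6]]
[[[0.0008, 0.0015, 0], [0, 0, -0.0157], -0.6], [[0.0009, 0.0015, 0], [0, 0, -0.0157], -0.6], [[0.0009, 0.0015, 0], [0, 0, -0.0157], -0.6], [[0.0009, 0.0015, 0], [0, 0, -0.0157], -0.6], [[0.001, 0.0015, 0], [0, 0, -0.0157], -0.6]]
[[[0.001, 0.0014, 0], [0, 0, -0.0157], -0.6], [[0.001, 0.0014, 0], [0, 0, -0.0157], -0.6], [[0.001, 0.0014, 0], [0, 0, -0.0157], -0.6], [[0.0011, 0.0014, 0], [0, 0, -0.0157], -0.6], [[0.0011, 0.0014, 0], [0, 0, -0.0157], -0.6]]
```

Call:
step_arm([
  [[0.0002,0.0017,0],[0,0,-0.016],-0.6],
  [[0.0002,0.0017,0],[0,0,-0.016],-0.6],
  [[0.0003,0.0017,0],[0,0,-0.016],-0.6],
])

```text
clock: 37.6
position: [504.5, -257.1, 111.3]
eef_rot: [[0.209, 0.978, -0.005], [0.978, -0.209, 0.001], [-0.0, -0.005, -1.0]]
wrist_force: [-16.1, -6.1, -1.4]
finger_gap: 18.4
grasp_force: 6.9
```

```bash
python3 -c "
from h import *
wh()"
```

```text
t 37.60 ang 255.5 r 50.1 tooly -23.1 z 111.3 Ft -15.7 Fr 7.1 Ftool [ -9.4 -14.5   1.5] gap 18.4
```

Call:
step_arm([
  [[0.0003,0.0017,0],[0,0,-0.016],-0.6],
  [[0.0003,0.0017,0],[0,0,-0.016],-0.6],
  [[0.0004,0.0017,0],[0,0,-0.016],-0.6],
])

```text
clock: 37.9
position: [510.1, -257.2, 111.4]
eef_rot: [[0.162, 0.987, -0.004], [0.987, -0.162, 0.0], [-0.0, -0.004, -1.0]]
wrist_force: [-12.2, -5.2, -2.6]
finger_gap: 18.2
grasp_force: 5.7
```

```bash
python3 -c "
from h import *
wh()"
```

```text
t 37.90 ang 261.9 r 50.2 tooly -20.4 z 111.4 Ft -12.4 Fr 4.6 Ftool [ -7.1 -11.1   2.6] gap 18.2
```

Call:
step_arm([
  [[0.0004,0.0017,0],[0,0,-0.016],-0.6],
  [[0.0004,0.0017,0],[0,0,-0.016],-0.6],
  [[0.0005,0.0017,0],[0,0,-0.016],-0.6],
])

```text
clock: 38.2
position: [515.8, -256.8, 111.6]
eef_rot: [[0.115, 0.993, -0.003], [0.993, -0.115, 0.0], [-0.0, -0.003, -1.0]]
wrist_force: [-9.5, -4.2, -2.5]
finger_gap: 18.3
grasp_force: 4.7
```

```bash
python3 -c "
from h import *
wh()"
```

```text
t 38.20 ang 268.5 r 50.4 tooly -17.6 z 111.6 Ft -10.0 Fr 2.5 Ftool [-5.2 -8.9  2.5] gap 18.3
```

Peak (about 16 N) was between 240° and 255°, and it is falling now. I creep on.

Call:
step_arm([
  [[0.0005,0.0017,0],[0,0,-0.016],-0.6],
  [[0.0005,0.0017,0],[0,0,-0.016],-0.6],
])

```text
clock: 38.4
position: [519.7, -256.2, 111.8]
eef_rot: [[0.083, 0.997, -0.002], [0.997, -0.083, -0.0], [-0.0, -0.002, -1.0]]
wrist_force: [-7.4, -3.9, -2.1]
finger_gap: 17.8
grasp_force: 4.3
```

```bash
python3 -c "
from h import *
wh()"
```

```text
t 38.40 ang 272.9 r 50.6 tooly -15.8 z 111.8 Ft -8.1 Fr 2.0 Ftool [-4.5 -7.   2.2] gap 17.8
```

Call:
step_arm([
  [[0.0006,0.0016,0],[0,0,-0.016],-0.6],
  [[0.0006,0.0016,0],[0,0,-0.016],-0.6],
])

```text
clock: 38.6
position: [523.3, -255.3, 111.9]
eef_rot: [[0.051, 0.999, -0.001], [0.999, -0.051, -0.0], [-0.0, -0.001, -1.0]]
wrist_force: [-5.6, -4.2, -2.5]
finger_gap: 18.3
grasp_force: 4.0
```

```bash
python3 -c "
from h import *
wh()"
```

```text
t 38.60 ang 277.1 r 50.7 tooly -14.0 z 111.9 Ft -6.6 Fr 2.3 Ftool [-4.5 -5.4  2.5] gap 18.3
```

Call:
step_arm([
  [[0.0006,0.0016,0],[0,0,-0.016],-0.6],
  [[0.0007,0.0016,0],[0,0,-0.016],-0.6],
])

```text
clock: 38.8
position: [526.8, -254.1, 112.0]
eef_rot: [[0.019, 1.0, -0.001], [1.0, -0.019, -0.0], [-0.0, -0.001, -1.0]]
wrist_force: [-3.9, -1.8, -1.9]
finger_gap: 18.4
grasp_force: 3.9
```

```bash
python3 -c "
from h import *
wh()"
```

```text
t 38.80 ang 281.3 r 50.9 tooly -12.2 z 112.0 Ft -4.3 Fr 0.1 Ftool [-1.9 -3.9  1.9] gap 18.4
```

Force is now below the 7 N friction level, so we are just past dead centre. I'll go slightly further, then release.

Call:
step_arm([
  [[0.0007,0.0016,0],[0,0,-0.016],-0.6],
  [[0.0003,0.0008,0],[0,0,-0.008],-0.6],
  [[0,0,0],[0,0,0],-0.6],
])

```text
clock: 39.1
position: [530.1, -253.2, 111.9]
eef_rot: [[-0.003, 1.0, 0.001], [1.0, 0.003, -0.0], [-0.0, 0.001, -1.0]]
wrist_force: [-1.4, -0.3, 2.3]
finger_gap: 18.2
grasp_force: 3.7
```

```bash
python3 -c "
from h import *
wh()"
```

```text
t 39.10 ang 285.1 r 51.3 tooly -10.8 z 111.9 Ft -1.4 Fr -0.3 Ftool [-0.3 -1.4 -2.3] gap 18.2
```

Call:
step_arm([
  [[0,0,0],[0,0,0],-0.5],
  [[0,0,0],[0,0,0],-0.4],
  [[0,0,0],[0,0,0],-0.2],
  [[0,0,0],[0,0,0],0],
  [[0,0,0],[0,0,0],0],
])

```text
clock: 39.6
position: [529.7, -253.1, 111.5]
eef_rot: [[-0.003, 1.0, 0.0], [1.0, 0.003, 0.0], [0.0, 0.0, -1.0]]
wrist_force: [0.4, -0.0, 0.0]
finger_gap: 45.1
grasp_force: 0.0
```

```bash
python3 -c "
from h import *
wh()"
```

```text
t 39.60 ang 284.7 r 51.1 tooly -10.9 z 111.5 Ft 0.4 Fr 0.2 Ftool [-0.   0.4 -0. ] gap 45.1
```

Call:
step_arm([
  [[0,0,-0.02],[0,0,0],0],
  [[0,0,-0.03],[0,0,0],0.3],
  [[0,0,-0.04],[0,0,0],0.3],
  [[0.03,-0.009,0],[0,0,0],0.3],
  [[0.037,-0.011,0],[0,0,0],0.3],
])

```text
clock: 40.1
position: [510.0, -186.5, 202.8]
eef_rot: [[-0.001, 1.0, 0.003], [1.0, 0.001, -0.001], [-0.001, 0.003, -1.0]]
wrist_force: [0.1, 0.5, 0.2]
finger_gap: 59.5
grasp_force: 0.0
```

Call:
step_arm([
  [[0.037,-0.011,0],[0,0,0],0.3],
  [[0.02,-0.006,0],[0,0,0],0.3],
  [[0,0,0],[0,0,0],0.3],
  [[0,0,0],[0,0,0],0.3],
])

```text
clock: 40.5
position: [492.5, -129.2, 201.8]
eef_rot: [[-0.004, 1.0, 0.001], [1.0, 0.004, -0.0], [-0.0, 0.001, -1.0]]
wrist_force: [0.5, -0.2, -0.3]
finger_gap: 59.1
grasp_force: 0.0
```

```bash
python3 - <<'E'
from h import *
ps()
s=sense();P=(s["position"],s["eef_rot"]); im=get_image("wrist"); np.savez("w12.npz",p=P[0],R=P[1]);cv2.imwrite("w12.png",im)
q=np.load("press.npy");Rz=R.from_euler('z',q[2]).as_matrix()
g=cv2.cvtColor(im,cv2.COLOR_BGR2GRAY)
W=lambda p:Rz@np.array(p,float)+[q[0],q[1],0]
for a in range(255,320,4):
    r=np.radians(a);p=np.array([[*(np.array([-40,-231.3])+50*np.array([np.cos(r),np.sin(r)])),z] for z in (85,103,120)])
    u=proj("wrist",np.array([W(x) for x in p]),P).round().astype(int)
    print(a,u.tolist(),[int(g[v,h]) if 0<=v<420 and 0<=h<560 else None for h,v in u])
screws(im,P)
E
```

```text
t 40.50 press xyz [ -39.7 -152.   201.8] tool y ang -10.82 F press [ 0.5 -0.3 -0.3] gap 59.1 j [-17.3   7.2 122.3  -0.   50.5 -17.5]
255 [[292, 335], [292, 347], [293, 360]] [216, 82, 23]
259 [[295, 335], [296, 347], [297, 360]] [216, 81, 26]
263 [[299, 335], [300, 347], [301, 360]] [215, 82, 21]
267 [[302, 335], [303, 347], [305, 360]] [215, 82, 24]
271 [[306, 334], [307, 346], [309, 360]] [215, 82, 25]
275 [[309, 333], [311, 346], [313, 359]] [139, 82, 47]
279 [[312, 332], [314, 345], [316, 358]] [20, 82, 77]
283 [[316, 331], [318, 344], [320, 357]] [18, 85, 83]
287 [[319, 330], [321, 342], [324, 355]] [19, 31, 80]
291 [[322, 329], [324, 341], [327, 354]] [16, 18, 82]
295 [[325, 327], [328, 339], [330, 352]] [221, 193, 82]
299 [[328, 325], [331, 337], [334, 350]] [217, 215, 82]
303 [[331, 323], [334, 335], [337, 348]] [215, 215, 81]
307 [[333, 321], [336, 333], [340, 345]] [218, 214, 80]
311 [[336, 319], [339, 330], [342, 343]] [215, 214, 133]
315 [[338, 316], [341, 328], [345, 340]] [229, 218, 223]
319 [[340, 313], [343, 325], [347, 337]] [59, 11, 15]
[85.5 24.3] 54 z59 [-172.3   
[... 212 characters left out ...]
 [-15.5 -22.3] [491.4   2.8]
[231.7  64. ] 11 z59 [-57.9 -21. ] z65 [-57.3 -22.1] [450.5  -5.1]
[283.4  70.5] 45 z59 [-15.3 -34.5] z65 [-15.5 -35.3] [494. -10.]
[235.   80.5] 41 z59 [-58.1 -34.5] z65 [-57.4 -35.3] [452.8 -18.1]
[286.5  93.5] 41 z59 [-16.1 -53.5] z65 [-16.3 -54. ] [496.7 -28.5]
[232.6 104.3] 41 z59 [-64.6 -53.4] z65 [-63.8 -53.8] [450.1 -37.5]
[289.1 108.8] 11 z59 [-16.2 -66.6] z65 [-16.4 -66.8] [499.1 -41.1]
[235.8 119.4] 9 z59 [-64.7 -66.6] z65 [-63.9 -66.7] [452.5 -50.2]
[291.8 124.2] 34 z59 [-16.1 -80. ] z65 [-16.3 -79.9] [501.7 -54. ]
[239.2 134.6] 34 z59 [-64.6 -80.1] z65 [-63.8 -80. ] [455.1 -63.2]
[408.8 256.6] 5 z59 [  78.1 -229.9] z65 [  75.9 -226.7] [ 620.3 -180.4]
```

```bash
python3 -c "
from station import *
print(sign_off())"
```

```text
the job is handed in; nothing more can be done
None
```

I handed the job in at about 40.5 s of the 72 s allowed. Both flasks stand flush along the rail against the jaw, and the wheel rests an estimated 0.1–0.25 rad past dead centre with the gripper clear. The verdict was not shown. In the press the deep flask leaned briefly when I pushed it too high, and the pressure foot, not the gripper, did the final closing-up.

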